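# Dock the inspection lamp and switch on its charger

## Task

Dock the inspection lamp for charging: press it down into the two spring clips on top of the charging station, either way round, until it is fully home. Then push the station's knob in and, keeping it in, turn it clockwise past its safety stop all the way to its end, let it spring back out and let go. Leave everything else on the table where it is.

Things in the scene. Friction and masses are not known exactly. Their poses are not given: they have to be found in the camera images.
- lamp: Loose inspection lamp (about 250 g) on the table left or right of the station: aluminium tube, 30 mm diameter, with a black 40 x 40 mm square cap, 25 mm long, at each end; 200 mm long in all, bare tube 150 mm. Origin at its middle on the tube's centre line (20 mm above the table). y runs along the tube. Either end may lead.
- station: Grey charging station fixed to the table, 245 mm deep, 220 wide, 106 high. Origin at table height, 125 mm behind its front edge; x to its back, y to its left, z up. Front (x -125 to 0): a panel rising to the back at 35 degrees from level, the knob in its middle, so the knob's axis leans 35 degrees from vertical towards the front. Behind (x 0 to 120): a flat deck, 106 mm high, with two spring clips.
- cradle_seat (a point): The lamp's middle when fully home in the clips: 45 mm above the deck, at x = 60 mm of the station. Axes as the station's; the lamp lies level along y. The clips stand at y = +50 and -50 mm, each 16 mm wide with a fixed rest under the tube and two sprung jaws tipped with free rollers that reach 23 mm above this point. Between the clips the space beside the tube and down to 27 mm below this point is free for fingers.
- jaw_front (a joint): Opening of the front jaws of both clips in rad, 0 shut, about 0.01 with the lamp home. The tube meets the rollers (16 mm diameter) about 30 mm above the seat; pushing it down through all of them takes about 10 to 15 N, then it snaps in and lies on the rests.
- jaw_rear (a joint): The same for the rear jaws.
- knob_grip (a point): Point on the knob's axis at the height to grip. The black knob is a disc 68 mm across with a straight bar over it, 64 mm long, 14 thick, 34 high above the disc, a white line on one half. The point lies 22 mm above the disc, 12 mm below the bar's top, 48 mm out from the panel when the knob is out; it moves and turns with the knob. z: out along the knob's axis; x: along the bar, to the white line.
- knob (a joint): Turn of the knob in rad: 0 off, grows clockwise as seen facing the panel (negative about the point's z), end stop at 1.35, second black mark. Starts at 0 to 0.2. When out, a hidden safety stop blocks it at about 0.3; pushed in 12 mm or more it passes under, and beyond about 0.95 it springs out again. Turns lightly (0.04 N m), stays where left.
- knob_press (a joint): How far the knob is pushed in, in m: 0 out, 0.014 fully in. A spring pushes it out: 4 N at first, 10 N fully in.
- batten: Bystander: loose block of bare wood, 38 x 200 x 38 mm, lying on the side opposite to the lamp; origin under its middle, long along y.
- tape_roll: Bystander: brown tape roll lying flat, 84 mm across, 45 mm high; origin under its middle.
- spray_can: Bystander: standing can, 66 mm across, 190 mm high; origin under its middle.
- mug: Bystander: white mug, 82 mm across, 95 mm high, handle to its +y; origin under its middle.
- carton: Bystander: small cardboard carton 130 x 50 x 70 mm, left of the lamp or batten; origin under its middle.
- screwdriver: Bystander: screwdriver lying flat, 200 mm long along x; origin under it.

How it is judged:
By the outcome, as a careful person would: the job done as asked, in the order asked, and still so for the second after the job is handed in, with the robot touching nothing.
It also fails if it takes over 54 s, if anything falls off the work surface, if the arm or the gripper's body presses on something with over 40 N, if the wrist force passes 120 N, or if a joint passes its speed limit or range.

## Robot

A 6-joint arm with a two-finger parallel gripper is mounted at the origin on the work surface. World frame = base frame: x ahead of the robot, y to its left, z up, the work surface at z = 0. Lengths are in m, angles in rad, forces in N, time in s.
With the tool pointing down it reaches from about 0.4 to 0.825 m from the base axis. Payload 7 kg.
Tool frame: the origin (TCP) lies at the centre of the arm's flange, where the gripper is bolted on; the fingertips stand 178 mm ahead of it and the grasp point (between the pads) lies 159 mm ahead of it; x points along the fingers, y is the direction in which the jaws open and shut, and the axes are right-handed (so a half turn about x gives the same grasp; the last joint's range is limited). The gripper opens to 88 mm and grips with 3 to 60 N. Pads are 19 mm wide; open, the fingers measure 130 mm over their backs; the gripper's body (78 mm by 193 mm) begins 47 mm behind the grasp point.
Start: joints at [1.412, 0.359, 0.012, 0, -1.224, -0.288], TCP at [0.292, 0.609, 0.405] pointing down, gripper open.
Joint ranges: [-3.07, 3.07], [-1.43, 2.12], [-1.02, 1.25], [-3.03, 1.67], [-3.05, -0], [-3.03, 3.03]. Speed limits (rad/s): [2.39, 2.39, 3.01, 3.14, 3.14, 3.14].

## Interface

Orientations are given as a rotation vector (axis times angle).
In Python, from station import arm gives the robot as it stands.
- The arm moves only by the tool arm_command, never from a script. Its argument "increments" is a list that holds one entry, the list of rows, each a list of 7 numbers: the turn, a rotation vector about the tool's x, y, z in degrees, then the shift along the tool's x, y, z in m, then the opening, from 0 (shut) to 1 (fully open). In form: [[[wx, wy, wz, x, y, z, fingers], ...]]. A call has 1 to 12 rows; each row shifts and turns the pose as measured when the row begins, along the tool's axes as they then stand; what a row does not reach is not made up. A row lasts 1/8 s, in which the tool goes at most 62.5 mm and 10.7 degrees, less where a joint would pass 70% of its speed; a pose out of reach is approached as far as the arm can. A call is refused whole if a number of a shift passes 0.0625 or a number of a turn 10.7, either way. A call with a gripper value outside its range is refused whole. The fingers move at their own pace and stop on an object; the grip force is fixed at half the most. Time passes only in rows, so rows that do not move let the fingers close. It gives the time, the measured TCP pose, the force and the opening at its end, in the units of the state.
- arm.sense(): the state, without advancing time (a new reading comes with each control period).
- arm.read_camera(name): name is "side" or "top" or "wrist"; returns (picture, depth): 420x560x3 uint8, red, green, blue; 420x560 float32, m along the optical axis (not along the pixel's ray), 0 where there is no reading.
- arm.get_calibration(name): a dict with "mtx" (3x3 intrinsics, pixels), "eye" and "attitude" of the camera in the world. Camera axes: x right, y down, z forward; pixel columns grow to the right and rows downward; lengths in m; the calibration is good to about 2 mm. A picture is of the moment at which its call begins: read the wrist's pose just before it. get_calibration takes no time and is no camera call; for the wrist camera it gives the pose at the moment of the call.
- arm.job_done(): hands the job in, once; it reports no verdict.
The state is a dict: "time_s": time; "qpos": joint angles; "joint_vel": joint speeds; "tau": joint torques, N m; "tool_pos": TCP position; "ee_rot": TCP orientation; "ft_force": force on the tool from outside, world axes, zero at the start; "wrist_torque": the same for the moment, N m; "opening": opening from 0.0 (shut) to 1.0 (fully open).
Only numpy, scipy, OpenCV 4.12 (cv2) and the standard library are available. Lean on these libraries where they do the work, as an engineer would, in place of code of your own. Each camera call takes 0.05 s, during which the arm holds its last target.

## Working session

There is one attempt and no reset: what is moved stays moved. The work goes in short steps, Python scripts to look and compute and a tool call to move; the robot and the scene stay as the last step left them, time stands still between calls to the robot, and variables do not carry over. Pictures are saved under pics/ and viewed, and the job is handed in when it is done.

Besides the shell and the picture viewer there is one more tool, called as name([rows], argument=value, ...), one row to a line, values as JSON. arm_command: Moves the arm, as the interface text tells. Its arguments: {"type":"object","properties":{"increments":{"type":"array"}},"required":["increments"]}

```bash
ls; mkdir -p pics; python3 - <<'E'
from station import arm
import cv2,numpy as np
s=arm.sense();print(s)
for n in ["top","side","wrist"]:
    p,d=arm.read_camera(n); c=arm.get_calibration(n); print(n,c)
    cv2.imwrite(f"pics/{n}0.png",cv2.cvtColor(p,cv2.COLOR_RGB2BGR)); np.savez(f"pics/{n}0.npz",p=p,d=d,**c)
E
```

```text
pics
{'time_s': 0.0, 'qpos': array([ 1.41212428e+00,  3.59388335e-01,  1.10526500e-02, -3.55404214e-04,
       -1.22409853e+00, -2.88084225e-01]), 'joint_vel': array([ 0.00052938,  0.00092087, -0.00041547, -0.00140123, -0.00100113,
        0.00068068]), 'tau': array([ 2.76781182e-03, -5.82729328e+01,  2.93051898e+01,  6.99731380e+00,
        6.89771390e-03, -1.54028357e-04]), 'tool_pos': array([0.29155362, 0.60856747, 0.40371785]), 'ee_rot': array([-1.97403742,  0.45029487,  1.97449812]), 'ft_force': array([ 0.21578324, -0.63316816, -0.16167822]), 'wrist_torque': array([-0.02770053, -0.03489017, -0.01868781]), 'opening': 1.0013167073058573}
top {'mtx': array([[489.48939836,   0.        , 274.37847258],
       [  0.        , 489.48939836, 215.33658241],
       [  0.        ,   0.        ,   1.        ]]), 'eye': array([0.38650843, 0.0157863 , 1.68371673]), 'attitude': array([-2.19163568,  2.15889854, -0.10962011])}
side {'mtx': array([[403.86049977,   0.        , 278.40414786],
       [  0.        , 403.86049977, 209.18109661],
       [  0.        ,   0.        ,   1.        ]]), 'eye': array([ 0.31259207, -0.87574783,  0.94974012]), 'attitude': array([-2.28178424,  0.33723133, -0.12362275])}
wrist {'mtx': array([[297.08501314,   0.        , 281.16954738],
       [  0.        , 297.08501314, 213.43841721],
       [  0.        ,   0.        ,   1.        ]]), 'eye': array([0.35242501, 0.58061683, 0.38485109]), 'attitude': array([ 1.59635174, -2.5323979 , -0.31270131])}
```

View pics/top0.png

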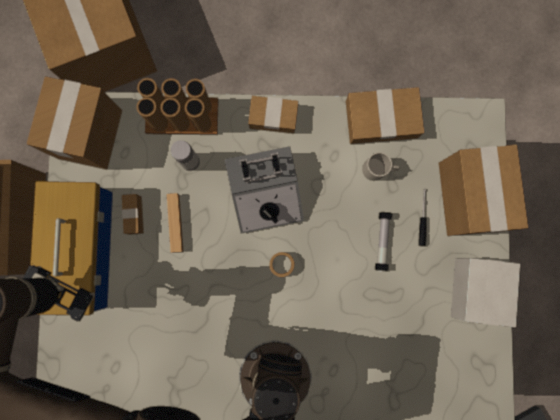

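View pics/side0.png

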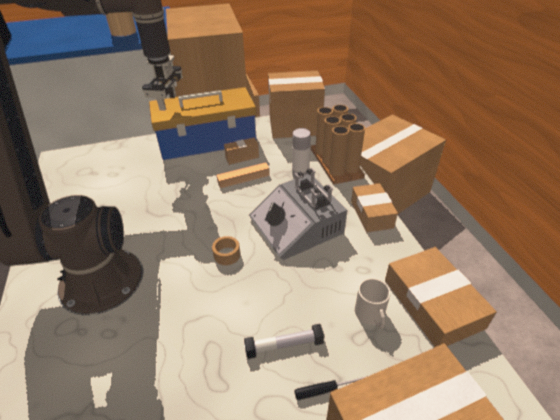

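View pics/wrist0.png

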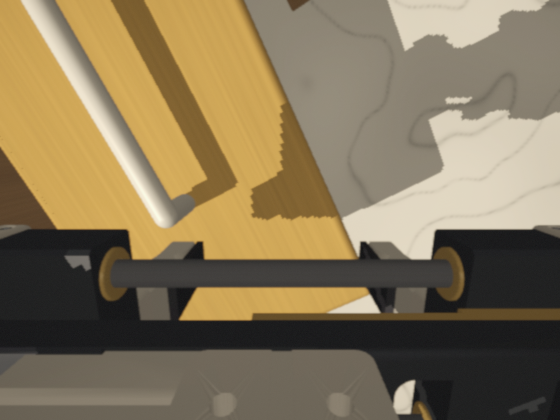

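The top picture shows +x up and +y to the left. The lamp is at about (384,241), the station at (265,190), the knob at (270,212), the clips at (243-293,168), the tape roll at (283,264) and the mug at (378,166). Next I zoom in and measure.

```bash
cat > h.py <<'E'
import numpy as np,cv2
from scipy.spatial.transform import Rotation as R
def load(n):
    z=np.load(f"pics/{n}.npz"); return z
def cloud(z):
    d=z['d'];K=z['mtx'];v,u=np.mgrid[:d.shape[0],:d.shape[1]]
    P=np.stack([(u-K[0,2])/K[0,0]*d,(v-K[1,2])/K[1,1]*d,d],-1)
    W=P@R.from_rotvec(z['attitude']).as_matrix().T+z['eye']
    W[d==0]=np.nan
    return W
def proj(z,X):
    X=np.atleast_2d(X);C=(X-z['eye'])@R.from_rotvec(z['attitude']).as_matrix()
    q=C@z['mtx'].T;return q[:,:2]/q[:,2:]
def snap(arm,n,tag):
    c=arm.get_calibration(n);p,d=arm.read_camera(n)
    cv2.imwrite(f"pics/{tag}.png",cv2.cvtColor(p,cv2.COLOR_RGB2BGR));np.savez(f"pics/{tag}.npz",p=p,d=d,**c)
    return load(tag)
E
python3 - <<'E'
from h import *
z=load("top0");W=cloud(z)
p=z['p'];h=W[...,2]
def crop(a,b,c,d,n):
    cv2.imwrite(n,cv2.resize(cv2.cvtColor(p[b:d,a:c],cv2.COLOR_RGB2BGR),None,fx=5,fy=5,interpolation=cv2.INTER_CUBIC))
crop(210,130,330,250,"pics/stc.png"); crop(340,180,450,290,"pics/lampc.png")
# table height
print("table",np.nanmedian(h[290:320,150:220]),np.nanmedian(h[180:230,320:370]))
m=np.zeros(h.shape,bool);m[205:278,368:400]=1;m&=(h>0.012)
q=W[m];print(len(q),q[:,2].max());c=q.mean(0);
r=cv2.minAreaRect(q[:,:2].astype(np.float32)*1000);print(r)
t=m&(h<0.037);qq=W[t]
u,s,vt=np.linalg.svd(q[:,:2]-c[:2],full_matrices=False);print(c,vt[0],s)
m=np.zeros(h.shape,bool);m[140:245,215:310]=1
D=m&(abs(h-0.106)<0.004);q=W[D];print("deck",len(q),cv2.minAreaRect(q[:,:2].astype(np.float32)*1000),q[:,2].mean())
A=m&(h>0.004);q=W[A]
print("all",cv2.minAreaRect(q[:,:2].astype(np.float32)*1000))
print(np.nanmax(h[140:185,215:310]),np.nanmax(h[185:245,230:310]))
np.set_printoptions(linewidth=250,precision=0,suppress=True)
print((h[140:235:3,222:310:3]*1000).round())
E
```

```text
table -0.00037343864483663225 0.0007258654641445483
611 0.05276371870814578
((465.4925537109375, -352.6759948730469), (93.96866607666016, 202.3297882080078), 76.00224304199219)
[ 0.46108837 -0.36048632  0.0341746 ] [-0.99667507  0.08147881] [1.53344299 0.25757729]
deck 1642 ((626.9068603515625, 42.349090576171875), (239.4095001220703, 219.78187561035156), 12.299466133117676) 0.10595846258201698
all ((628.95947265625, 51.6895751953125), (363.6209716796875, 328.4815673828125), 0.9207439422607422)
0.18232633634228734 0.13416026950953652
[[  1.   4.   2.   2.   9.   1.   5. -10.   3.   1.   5.   9.  -2.  -1.   2.   3.   3.   2.   0.  -1.   0.  -3.  -1.  -1.   4.  -3.   2.   4.   2.  -1.]
 [ nan   7.   1.  -2.  -2.   4.   0.   1.   2.   4.   3.   3.  -2.  -3.   4.  nan   0.  -2.   8.   3.   4.  -6.  -2.  -7.   3.  -2.  -1.   7.  -1.   5.]
 [  6.   5.  -1.   3.   4.   6.   4.   5.  -0.  -1.  11.  -2.  -3.   5.  -2.   3.  -0.   2.   1.   4.  -2.  -6.  -7.   2.  -4.   3.   4.  -7.  -2.   3.]
 [  5.  -7.  -3.  -5.  -5.  -3.  -4.   3.   6.  -2.   1.  -1.  -2.  -1.  -2.  -3.  -0.  -1. 105. 100.
[... 3636 characters left out ...]
.  38.  38.  28.  34.  98.  98.  30.  28.  32.  28.  29.  30.  11.  13.   4.  -3.   3.]
 [  7.   6.  -3.   1.   9.   2.  38.  40.  45.  41.  48.  28.  38.  36.  32.  33.  28.  24.  27.  33.  20.  20.   0.  -5.  -1.  -4.  -3.   1.   1.   3.]
 [ -8.   1.   1.   7.  -2.   4.  30.  37.  31.  40.  32.  25.  25.  29.  27.  22.  28.  -4.   0.   0.  -2.  14.  -2.  -3.  -2.  -2.   1.  -3.   4.   1.]
 [ -1.   4.   4.   1.  -1.  -4.  26.  24.  28.  26.  21.  19.   1.   2.  11.   5.   3.  -3.   3.  -2.   5.  -4.   3.  -3.  -1.  -3.   2.   2.  -7.  -3.]
 [ -5.   0.   4.   4.  -0.  -3.   2.   5.   5.   1.   4.  -2.   3.  -2.  -3.  -5.   6.  -0.   3.  -2.   1.   5.   5.   4.   3.   0.  -3.  -2.  -5.   3.]]
```

```bash
python3 -c "
import cv2,numpy as np
a=cv2.imread('pics/stc.png');b=cv2.imread('pics/side0.png')[150:270,235:365];cv2.imwrite('pics/side_st.png',cv2.resize(b,None,fx=5,fy=5,interpolation=cv2.INTER_CUBIC))"
```

```text
(no output)
```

View pics/stc.png

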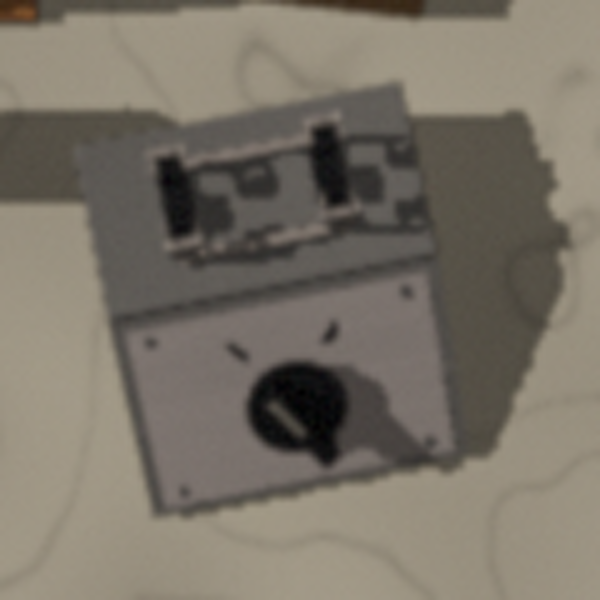

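View pics/side_st.png

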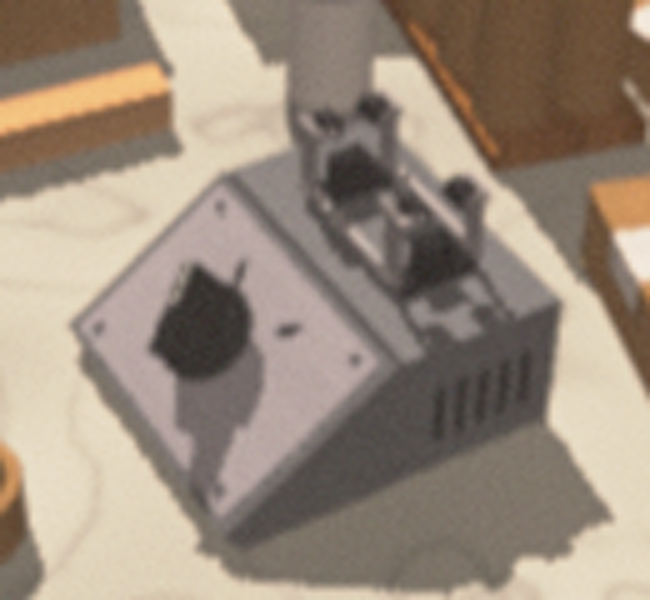

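View pics/lampc.png

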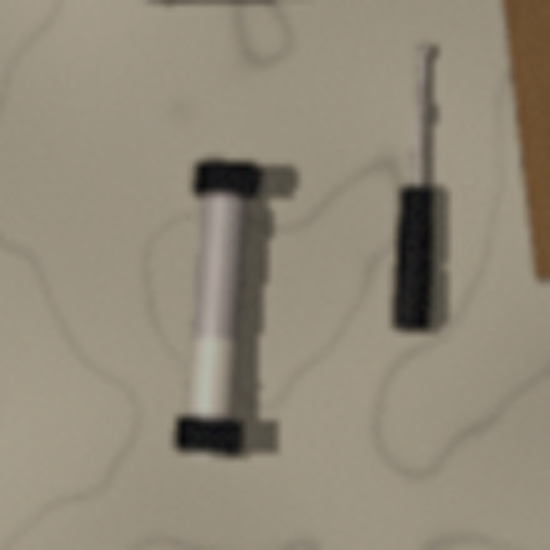

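The top crop shows the station yawed about 10 degrees, the knob bar running from upper left (with the white line) to lower right, and two panel marks. Next I fit the poses from the corners.

```bash
cat >> h.py <<'E'
def T(x,y,yaw):
    M=np.eye(4);M[:3,:3]=R.from_euler('z',yaw).as_matrix();M[:2,3]=x,y;return M
def ap(M,P): return np.atleast_2d(P)@M[:3,:3].T+M[:3,3]
fz=.106-.125*np.tan(np.radians(35))
stc=np.array([[.12,.11,.106],[.12,-.11,.106],[0,-.11,.106],[0,.11,.106],[-.125,.11,fz],[-.125,-.11,fz]])
lc=np.array([[.02,.1,.04],[-.02,.1,.04],[-.02,.075,.04],[.02,.075,.04],[.02,-.075,.04],[-.02,-.075,.04],[-.02,-.1,.04],[.02,-.1,.04]])
E
python3 - <<'E'
from h import *
from scipy.optimize import least_squares
z=load("top0");zs=load("side0")
px=np.array([[78,150],[400,84],[435,255],[115,318],[157,515],[455,462]])/5+[210,130]
f=lambda q:(proj(z,ap(T(*q),stc))-px).ravel()
r=least_squares(f,[.62,.04,.2]);print("station top",r.x,np.degrees(r.x[2]),r.fun.round(1))
# side view px (crop/5 +[235,150])
ps=np.array([[560,298],[395,362],[225,178],[75,325],[235,548]])/5+[235,150]
f2=lambda q:(proj(zs,ap(T(*q),stc[[1,2,3,4,5]]))-ps).ravel()
r2=least_squares(f2,r.x);print("station side",r2.x,r2.fun.round(1))
q=r.x
pl=np.array([[195,162],[258,162],[260,190],[195,192],[190,420],[240,422],[240,452],[175,450]])/5+[340,180]
# lamp local: +x to left? yaw small : +y along tube; top end(far) = +? choose tube along world x
def lm(q): return ap(T(*q),lc)
idx=lambda q: proj(z,lm(q))
# local y -> world x when yaw=-90deg ; local x -> world -y*?  x->(cos,sin)=(0,-1) right
q0=[.46,-.36,-np.pi/2]
order=[1,0,3,2,5,4,7,6] # -x is left
f3=lambda q:(idx(q)[order]-pl).ravel()
order=[1,0,3,2,5,4,7,6]
r3=least_squares(f3,q0,loss='soft_l1');print("lamp",r3.x,np.degrees(r3.x[2]),r3.fun.round(1))
img=cv2.cvtColor(z['p'],cv2.COLOR_RGB2BGR)
for zz,nm in((z,'top'),(zs,'side')):
    im=cv2.resize(cv2.cvtColor(zz['p'],cv2.COLOR_RGB2BGR),None,fx=4,fy=4,interpolation=cv2.INTER_CUBIC)
    for k in proj(zz,ap(T(*r.x),stc)): cv2.circle(im,tuple((4*k+1.5).astype(int)),4,(0,0,255),1)
    S=T(*r.x);a=np.radians(35)
    pan=np.array([-.0625,0,(.106+fz)/2]);n=np.array([-np.sin(a),0,np.cos(a)]);up=np.array([np.cos(a),0,np.sin(a)])
    for hh in (0,.026,.06): 
        k=proj(zz,ap(S,pan+n*hh))[0];cv2.circle(im,tuple((4*k+1.5).astype(int)),3,(0,255,0),-1)
    for k in proj(zz,lm(r3.x)): cv2.circle(im,tuple((4*k+1.5).astype(int)),4,(0,0,255),1)
    seat=ap(S,np.array([[.06,-.05,.151],[.06,.05,.151]]))
    for k in proj(zz,seat): cv2.circle(im,tuple((4*k+1.5).astype(int)),4,(255,255,0),1)
    if nm=='top': im=im[520:1120,860:1660]
    else: im=im[600:1200,900:1500]
    cv2.imwrite(f'pics/ov_{nm}.png',im)
print(ap(S,[.06,0,.151]),ap(S,pan+n*.048))
E
```

```text
station top [0.62547414 0.04113313 0.20398386] 11.687414173368373 [-0.9 -1.3  0.7 -0.4  0.8  0.9 -1.7  0.8 -1.4  0.7  2.4 -0.8]
station side [0.62531495 0.04127677 0.22836192] [ 1.4  0.   2.   0.9 -0.2 -1.6 -1.8  1.  -1.7 -1. ]
lamp [ 0.46186286 -0.36119095 -1.63715633] -93.80214806629938 [ 0.6 -1.2 -0.2 -0.3 -1.   1.5  0.2  0.1 -1.5 -1.   0.4 -0.4 -0.1  1.1
  1.   0.5]
[[0.68423018 0.05328746 0.151     ]] [[0.53730906 0.02289521 0.10155633]]
```

View pics/ov_top.png

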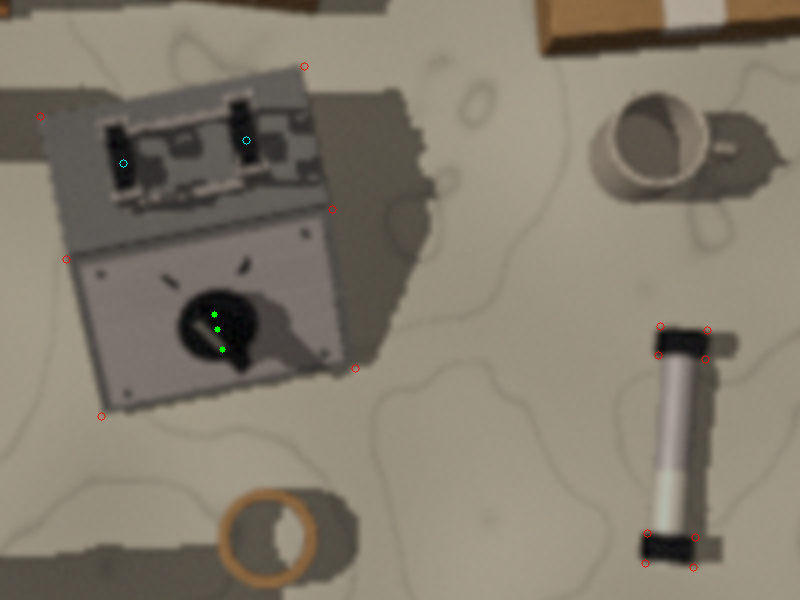

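View pics/ov_side.png

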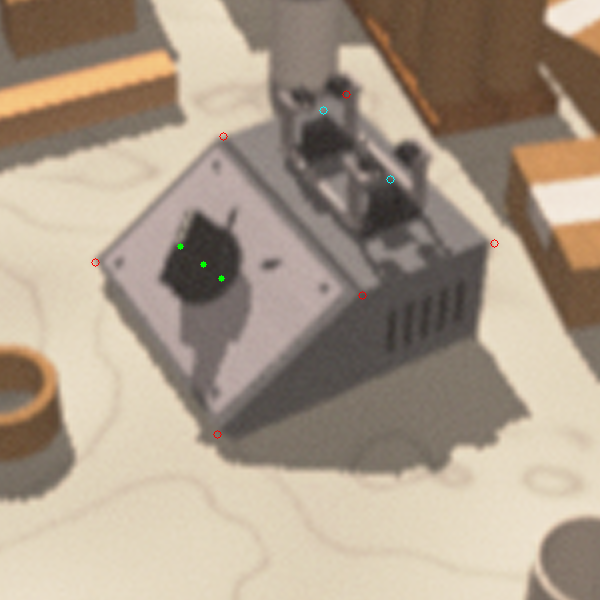

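```bash
cat >> h.py <<'E'
def plan(pos,rot,tp,tr,n):
    """n equal rows from pose (pos, rot matrix) to (tp,tr): straight line, shift in tool axes at each row's start"""
    dr=R.from_matrix(rot.T@tr).as_rotvec();rows=[];r0=R.from_matrix(rot)
    for i in range(n):
        Ri=(r0*R.from_rotvec(dr*i/n)).as_matrix()
        rows.append(np.r_[np.degrees(dr)/n,Ri.T@(tp-pos)/n])
    return np.array(rows)
def down(yaw):
    "tool x down, tool y at world heading yaw"
    x=np.array([0,0,-1.]);y=np.array([np.cos(yaw),np.sin(yaw),0]);return np.stack([x,y,np.cross(x,y)],1)
def show(rows):
    for r in rows: print([round(float(v),1) for v in r[:3]]+[round(float(v),4) for v in r[3:]])
E
python3 - <<'E'
from h import *
from station import arm
np.set_printoptions(precision=3,suppress=True)
s=arm.sense();r=R.from_rotvec(s['ee_rot']).as_matrix();print(r)
c=arm.get_calibration('wrist');print(r.T@(c['eye']-s['tool_pos']), r.T@R.from_rotvec(c['attitude']).as_matrix())
print("heading y",np.degrees(np.arctan2(r[1,1],r[0,1])))
# candidate view: above station, various
E
```

```text
[[-0.    -0.432 -0.902]
 [-0.001 -0.902  0.432]
 [-1.     0.001 -0.   ]]
[ 0.019 -0.001 -0.067] [[ 0.    -0.244  0.97 ]
 [ 1.     0.001 -0.   ]
 [-0.001  0.97   0.244]]
heading y -115.60559649614808
```

```bash
python3 - <<'E'
from h import *
from station import arm
s=arm.sense();r=R.from_rotvec(s['ee_rot']).as_matrix()
S=T(.6255,.041,.21)
t=ap(S,[-.06,0,.5])[0];print(t)
show(plan(s['tool_pos'],r,t,down(.21-np.pi/2),12))
E
```

```text
[0.56681815 0.02849241 0.5       ]
[-3.1, 0.0, -0.0, -0.008, 0.0337, -0.0416]
[-3.1, 0.0, -0.0, -0.008, 0.0359, -0.0397]
[-3.1, 0.0, -0.0, -0.008, 0.038, -0.0376]
[-3.1, 0.0, -0.0, -0.008, 0.04, -0.0355]
[-3.1, 0.0, -0.0, -0.008, 0.0419, -0.0333]
[-3.1, 0.0, -0.0, -0.008, 0.0437, -0.0309]
[-3.1, 0.0, -0.0, -0.008, 0.0453, -0.0285]
[-3.1, 0.0, -0.0, -0.008, 0.0468, -0.026]
[-3.1, 0.0, -0.0, -0.008, 0.0481, -0.0234]
[-3.1, 0.0, -0.0, -0.008, 0.0493, -0.0207]
[-3.1, 0.0, -0.0, -0.008, 0.0504, -0.018]
[-3.1, 0.0, -0.0, -0.008, 0.0513, -0.0152]
```

arm_command([
  [[-3.1,0,0,-0.008,0.034,-0.042,1],[-3.1,0,0,-0.008,0.036,-0.04,1],[-3.1,0,0,-0.008,0.038,-0.038,1],[-3.1,0,0,-0.008,0.04,-0.0355,1],[-3.1,0,0,-0.008,0.042,-0.033,1],[-3.1,0,0,-0.008,0.044,-0.031,1],[-3.1,0,0,-0.008,0.045,-0.0285,1],[-3.1,0,0,-0.008,0.047,-0.026,1],[-3.1,0,0,-0.008,0.048,-0.023,1],[-3.1,0,0,-0.008,0.049,-0.021,1],[-3.1,0,0,-0.008,0.05,-0.018,1],[-3.1,0,0,-0.008,0.051,-0.015,1]],
])

```text
time_s: 1.65
tool_pos: [0.5763, 0.0155, 0.5017]
ee_rot: [2.094, 0.237, -2.1]
ft_force: [1.6, 0.6, -0.5]
opening: 1.0
```

```bash
python3 - <<'E'
from h import *
from station import arm
s=arm.sense();print(s['tool_pos'],s['joint_vel'].round(3),s['qpos'].round(3))
z=snap(arm,"wrist","w1");s=arm.sense();print(s['tool_pos'])
S=T(.6255,.041,.21)
im=cv2.cvtColor(z['p'],cv2.COLOR_RGB2BGR)
cv2.imwrite("pics/w1b.png",cv2.resize(im[0:300],None,fx=1.4,fy=1.4))
np.set_printoptions(precision=1,suppress=True)
print(proj(z,ap(S,stc)))
E
```

```text
[0.57632821 0.01545532 0.50172753] [-0.819  0.266  0.456  0.002 -0.189  1.263] [ 0.368  0.15  -0.052  0.005 -1.373  1.433]
[0.57830362 0.01119875 0.50244996]
[[172.7  38.8]
 [365.8  43.8]
 [357.  150.9]
 [179.3 147.1]
 [201.8 224.2]
 [337.  226.8]]
```

View pics/w1.png

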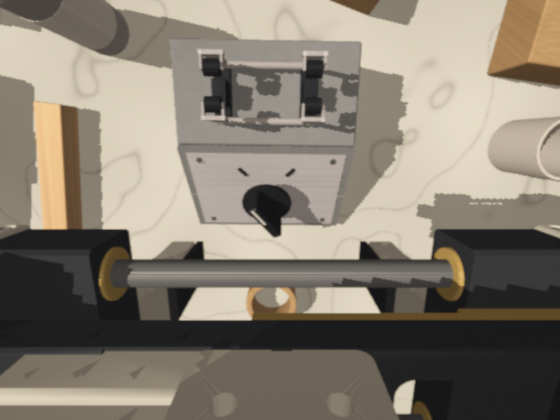

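```bash
python3 - <<'E'
from h import *
from station import arm
z=snap(arm,"wrist","w2");s=arm.sense();print(s['tool_pos'],s['joint_vel'].round(3))
im=cv2.cvtColor(z['p'],cv2.COLOR_RGB2BGR)
cv2.imwrite("pics/w2a.png",cv2.resize(im[20:170,160:380],None,fx=3.6,fy=3.6,interpolation=cv2.INTER_CUBIC))
cv2.imwrite("pics/w2b.png",cv2.resize(im[130:240,190:350],None,fx=5,fy=5,interpolation=cv2.INTER_CUBIC))
E
```

```text
[0.57739833 0.01329217 0.50169615] [ 0.066 -0.018 -0.042 -0.025  0.016 -0.116]
```

View pics/w2a.png

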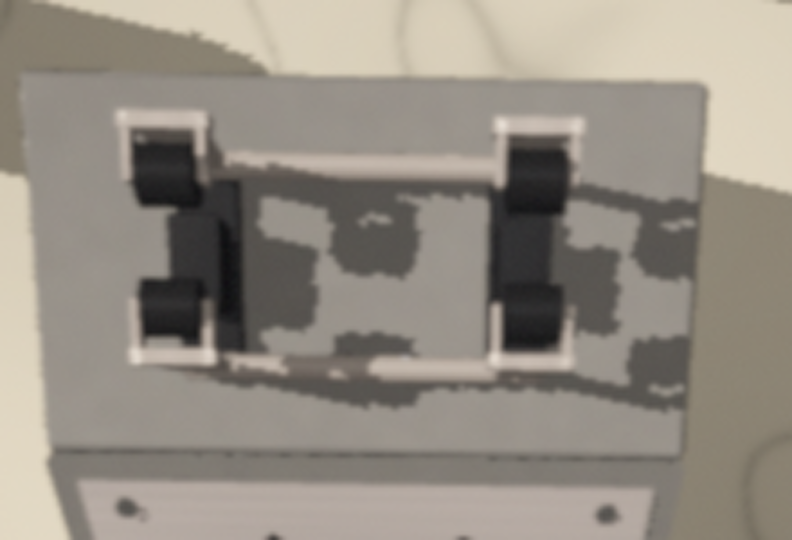

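View pics/w2b.png

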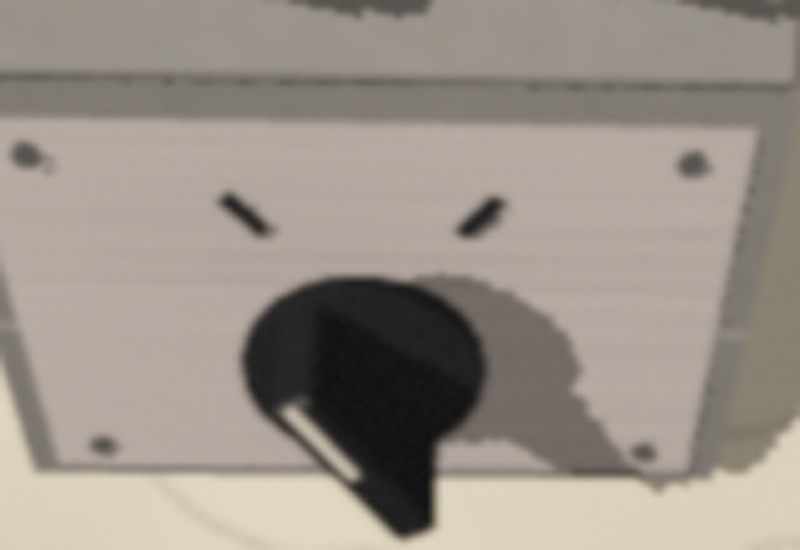

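```bash
cat >> h.py <<'E'
a35=np.radians(35);pan=np.array([-.0625,0,(.106+fz)/2]);nn=np.array([-np.sin(a35),0,np.cos(a35)]);up=np.array([np.cos(a35),0,np.sin(a35)])
def bardir(phi): # knob joint phi; 0 -> toward mark1 (up-left), clockwise grows
    b=np.radians(38.7)-phi
    return up*np.cos(b)+np.array([0,1,0])*np.sin(b)
def over(zz,S,phi,box,f,name,press=0,extra=None):
    x0,y0,x1,y1=box
    im=cv2.resize(cv2.cvtColor(zz['p'],cv2.COLOR_RGB2BGR)[y0:y1,x0:x1],None,fx=f,fy=f,interpolation=cv2.INTER_CUBIC)
    pt=lambda k:tuple(np.round((k-[x0,y0]+.5)*f-.5).astype(int))
    for k in proj(zz,ap(S,stc)): cv2.circle(im,pt(k),4,(0,0,255),1)
    d=bardir(phi);e=np.cross(nn,d)
    for hh,c in((.060-press,(0,255,0)),(.026-press,(255,255,0))):
        Q=[pan+nn*hh+d*u+e*v for u,v in((.032,.007),(.032,-.007),(-.032,-.007),(-.032,.007))]
        K=[pt(k) for k in proj(zz,ap(S,Q))]
        cv2.polylines(im,[np.array(K)],True,c,1)
    k=pt(proj(zz,ap(S,pan+nn*(.06-press)+d*.03))[0]);cv2.circle(im,k,4,(0,0,255),-1)
    for h2 in(0,.026-press):
        t=np.linspace(0,2*np.pi,60);Q=[pan+nn*h2+.034*(up*np.cos(u)+np.array([0,1,0])*np.sin(u)) for u in t]
        cv2.polylines(im,[np.array([pt(k) for k in proj(zz,ap(S,Q))])],True,(255,0,255),1)
    if extra is not None:
        for k in proj(zz,extra): cv2.circle(im,pt(k),4,(0,255,255),1)
    cv2.imwrite(f"pics/{name}.png",im)
E
python3 - <<'E'
from h import *
from scipy.optimize import least_squares
z=load("w2")
A=(np.array([[20,72],[706,86],[682,457],[48,452]])+.5)/3.6-.5+[160,20]
ro=(np.array([[167,243],[534,248]])+.5)/3.6-.5+[160,20]
sp=np.array([[.06,.05,.168],[.06,-.05,.168]])
f=lambda q:np.r_[(proj(z,ap(T(*q),stc[:4]))-A).ravel(),(proj(z,ap(T(*q),sp))-ro).ravel()]
r=least_squares(f,[.62,.04,.2]);print(r.x,r.fun.round(1))
f=lambda q:(proj(z,ap(T(*q),sp))-ro).ravel()
r2=least_squares(f,[.62,.04,.2]);print(r2.x,r2.fun.round(1))
over(z,T(*r.x),0.1,(190,130,350,240),5,"o1",extra=ap(T(*r.x),sp))
E
```

```text
[0.62702942 0.0449733  0.2196854 ] [-1.3 -1.1  1.2 -1.8  0.6  2.4 -0.9  1.6  0.5 -0.1 -0.1 -0.1]
[0.62692426 0.04509217 0.22037847] [ 0.3 -0.  -0.3 -0. ]
```

View pics/o1.png

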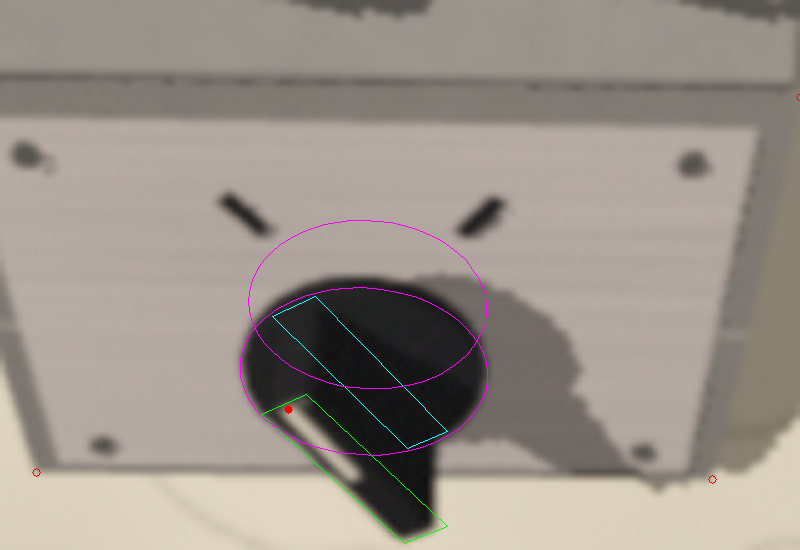

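The overlay matches well: the knob disc outline and the bar ends near (403,540) agree at knob ≈ 0.1 rad. Next I go over to the lamp.

```bash
python3 - <<'E'
from h import *
from station import arm
s=arm.sense();r=R.from_rotvec(s['ee_rot']).as_matrix()
show(plan(s['tool_pos'],r,np.array([.42,-.359,.42]),down(np.radians(-93.8)),8))
E
```

```text
[2.1, 0.0, -0.0, 0.0106, 0.0409, 0.0296]
[2.1, 0.0, -0.0, 0.0105, 0.042, 0.028]
[2.1, 0.0, -0.0, 0.0105, 0.043, 0.0265]
[2.1, 0.0, -0.0, 0.0104, 0.0439, 0.0249]
[2.1, 0.0, -0.0, 0.0104, 0.0448, 0.0233]
[2.1, 0.0, -0.0, 0.0103, 0.0456, 0.0217]
[2.1, 0.0, -0.0, 0.0103, 0.0464, 0.02]
[2.1, 0.0, -0.0, 0.0103, 0.0471, 0.0183]
```

arm_command([
  [[2.1,0,0,0.0105,0.041,0.0295,1],[2.1,0,0,0.0105,0.042,0.028,1],[2.1,0,0,0.0105,0.043,0.0265,1],[2.1,0,0,0.0105,0.044,0.025,1],[2.1,0,0,0.0105,0.045,0.023,1],[2.1,0,0,0.01,0.0455,0.0215,1],[2.1,0,0,0.01,0.0465,0.02,1],[2.1,0,0,0.01,0.047,0.018,1],[0,0,0,0,0,0,1],[0,0,0,0,0,0,1]],
])

```text
time_s: 3.0
tool_pos: [0.4128, -0.3676, 0.4164]
ee_rot: [-2.178, 0.092, 2.189]
ft_force: [0.2, -0.4, 0.6]
opening: 0.999
```

```bash
python3 - <<'E'
from h import *
from station import arm
z=snap(arm,"wrist","w3");s=arm.sense();print(s['tool_pos'],s['joint_vel'].round(3),s['qpos'].round(3))
from scipy.optimize import least_squares
print(proj(z,ap(T(.463,-.359,np.radians(-93.8)),lc)).round(0).tolist())
E
```

```text
[ 0.41297486 -0.36729308  0.41640255] [ 0.019 -0.006  0.001 -0.002  0.001  0.   ] [-0.37   0.15  -0.245  0.007 -1.179  1.86 ]
[[286.0, 60.0], [249.0, 60.0], [250.0, 85.0], [286.0, 84.0], [287.0, 214.0], [255.0, 215.0], [255.0, 234.0], [287.0, 233.0]]
```

View pics/w3.png

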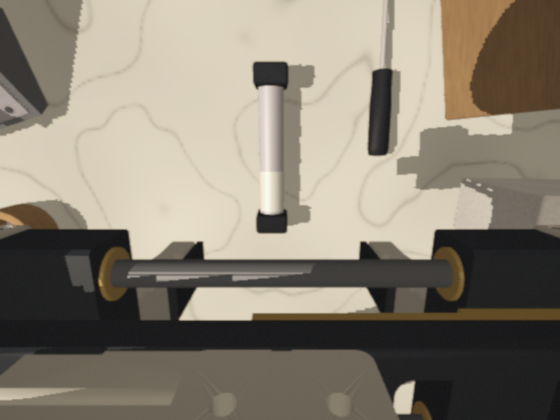

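```bash
python3 - <<'E'
from h import *
from scipy.optimize import least_squares
z=load("w3")
im=cv2.cvtColor(z['p'],cv2.COLOR_RGB2BGR)
cv2.imwrite("pics/w3a.png",cv2.resize(im[50:245,230:310],None,fx=3,fy=3,interpolation=cv2.INTER_CUBIC))
g=cv2.cvtColor(im,cv2.COLOR_BGR2GRAY)
for r in (66,75,84,100,130,160,190,214,220,228): print(r,g[r,244:296:2].tolist())
E
```

```text
66 [211, 211, 211, 209, 161, 50, 48, 48, 48, 49, 49, 50, 49, 49, 48, 47, 47, 46, 46, 47, 45, 37, 112, 136, 131, 131]
75 [212, 211, 211, 211, 182, 51, 47, 47, 48, 48, 49, 47, 48, 48, 48, 48, 48, 48, 47, 50, 46, 37, 95, 129, 130, 130]
84 [211, 212, 211, 212, 205, 121, 31, 31, 35, 43, 51, 58, 57, 51, 48, 44, 38, 34, 31, 30, 30, 34, 109, 131, 131, 130]
100 [211, 210, 210, 208, 204, 196, 197, 192, 207, 213, 221, 227, 217, 203, 188, 172, 154, 135, 115, 103, 118, 118, 115, 118, 122, 123]
130 [212, 211, 211, 211, 211, 211, 211, 206, 204, 212, 221, 234, 224, 206, 189, 173, 156, 137, 115, 105, 125, 130, 130, 129, 130, 129]
160 [204, 212, 213, 213, 213, 213, 213, 211, 203, 212, 220, 235, 228, 209, 190, 175, 157, 137, 116, 105, 127, 131, 131, 131, 131, 132]
190 [215, 215, 215, 215, 215, 215, 214, 214, 221, 235, 242, 249, 246, 233, 219, 206, 190, 167, 139, 120, 123, 131, 133, 134, 134, 134]
214 [214, 214, 215, 214, 214, 213, 182, 45, 26, 48, 109, 139, 144, 147, 135, 116, 92, 69, 40, 25, 21, 55, 127, 134, 134, 134]
220 [214, 214, 213, 214, 213, 209, 124, 45, 43, 42, 43, 43, 44, 43, 42, 44, 43, 43, 41, 43, 40, 51, 126, 132, 134, 134]
228 [213, 213, 213, 212, 212, 209, 137, 45, 42, 42, 41, 40, 41, 42, 41, 41, 41, 41, 42, 41, 39, 86, 204, 214, 214, 214]
```

View pics/w3a.png

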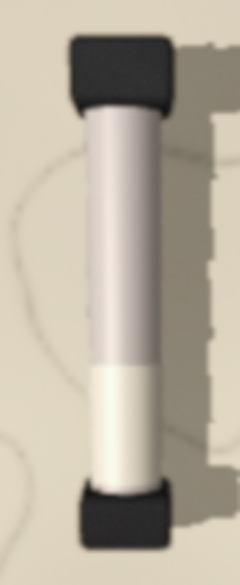

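```bash
python3 - <<'E'
from h import *
from scipy.optimize import least_squares
from station import arm
z=load("w3")
P=np.array([[270,62.3],[271.2,231.5]])
f=lambda q:(proj(z,ap(T(*q),[[0,.1,.04],[0,-.1,.04]]))-P).ravel()
r=least_squares(f,[.46,-.36,-1.6]);print(r.x,np.degrees(r.x[2]),r.fun)
L=ap(T(*r.x),[0,0,0])[0]
s=arm.sense();rr=R.from_rotvec(s['ee_rot']).as_matrix()
h=r.x[2]
t=np.array([L[0],L[1],.30]);show(plan(s['tool_pos'],rr,t,down(h),3))
E
```

```text
[ 0.46226458 -0.36039066 -1.65087072] -94.5879245903985 [ 6.01606741e-03 -1.91975271e+00 -6.33326442e-04  2.55050340e+00]
[0.0, 0.1, -0.1, 0.0387, -0.0038, -0.0164]
[0.0, 0.1, -0.1, 0.0387, -0.0037, -0.0163]
[0.0, 0.1, -0.1, 0.0388, -0.0037, -0.0163]
```

arm_command([
  [[0,0.1,-0.1,0.039,-0.004,-0.0165,1],[0,0.1,-0.1,0.039,-0.004,-0.0165,1],[0,0.1,-0.1,0.039,-0.004,-0.0165,1],[0,0,0,0.03,0,0,1],[0,0,0,0,0,0,1]],
])

```text
time_s: 3.68
tool_pos: [0.469, -0.3537, 0.2688]
ee_rot: [-2.195, 0.077, 2.18]
ft_force: [-0.1, -0.4, 0.1]
opening: 0.999
```

```bash
python3 - <<'E'
from h import *
from station import arm
z=snap(arm,"wrist","w4")
s=arm.sense();rr=R.from_rotvec(s['ee_rot']).as_matrix();print(s['tool_pos'])
show(plan(s['tool_pos'],rr,np.array([.4623,-.3604,.184]),down(np.radians(-94.6)),3))
E
```

```text
[ 0.46959618 -0.35408668  0.27050306]
[0.2, -0.2, -0.1, 0.0288, 0.0022, 0.0026]
[0.2, -0.2, -0.1, 0.0288, 0.0022, 0.0025]
[0.2, -0.2, -0.1, 0.0288, 0.0023, 0.0024]
```

View pics/w4.png

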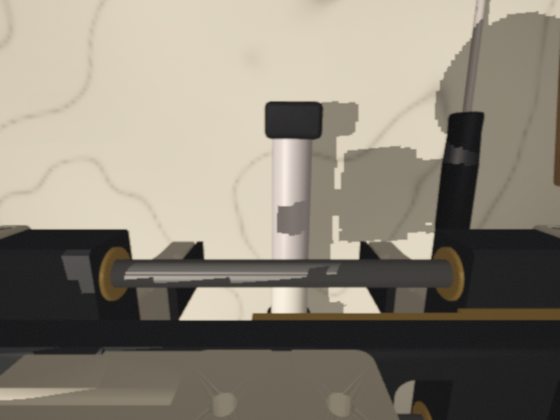

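arm_command([
  [[0.2,-0.2,-0.1,0.028,0.002,0.0025,1],[0.2,-0.2,-0.1,0.028,0.002,0.0025,1],[0.1,-0.1,0,0.022,0.001,0.001,1],[0,0,0,0,0,0,1],[0,0,0,0,0,0,1]],
])

```text
time_s: 4.35
tool_pos: [0.4695, -0.3587, 0.202]
ee_rot: [-2.205, 0.085, 2.17]
ft_force: [-0.5, -0.1, 0.2]
opening: 0.997
```

```bash
python3 - <<'E'
from h import *
from station import arm
s=arm.sense();rr=R.from_rotvec(s['ee_rot']).as_matrix();print(s['tool_pos'],s['ft_force'])
show(plan(s['tool_pos'],rr,np.array([.4623,-.3604,.184]),down(np.radians(-94.6)),1))
E
```

```text
[ 0.46946981 -0.3586598   0.20195749] [-0.53037038 -0.08494338  0.20728223]
[0.5, -0.9, -0.3, 0.0179, 0.0022, 0.0073]
```

arm_command([
  [[0.5,-0.9,-0.3,0.018,0.002,0.007,1],[0,0,0,0.003,0,0.001,1],[0,0,0,0,0,0,1]],
])

```text
time_s: 4.72
tool_pos: [0.4622, -0.3604, 0.1826]
ee_rot: [-2.185, 0.089, 2.177]
ft_force: [1.2, -0.1, -0.2]
opening: 1.002
```

```bash
python3 - <<'E'
from h import *
from station import arm
s=arm.sense();rr=R.from_rotvec(s['ee_rot']).as_matrix();print(s['tool_pos'],s['ft_force'])
show(plan(s['tool_pos'],rr,np.array([.4623,-.3604,.184]),down(np.radians(-94.6)),1))
E
```

```text
[ 0.462192   -0.36043738  0.18261084] [ 1.16344723 -0.06679274 -0.17655615]
[-0.0, -0.2, -0.0, -0.0014, -0.0, -0.0001]
```

Position is good, so I close on the lamp.

arm_command([
  [[0,0,0,0,0,0,0],[0,0,0,0,0,0,0],[0,0,0,0,0,0,0],[0,0,0,0,0,0,0],[0,0,0,0,0,0,0],[0,0,0,0,0,0,0]],
])

```text
time_s: 5.48
tool_pos: [0.4626, -0.3606, 0.1833]
ee_rot: [-2.187, 0.089, 2.176]
ft_force: [0.7, -0.4, -0.3]
opening: 0.377
```

```bash
python3 - <<'E'
from h import *
from station import arm
s=arm.sense();rr=R.from_rotvec(s['ee_rot']).as_matrix();print(s['tool_pos'],s['ft_force'],s['opening']*88)
p=s['tool_pos']
q=np.array([p[0],p[1],.40])
show(plan(p,rr,q,down(np.radians(-94.6)),4))
# station pose; above seat
S=T(.6270,.0450,.2197);seat=ap(S,[.06,0,.151])[0];print(seat)
print('to hover')
show(plan(q,down(np.radians(-94.6)),np.array([seat[0],seat[1],.40]),down(.2197-np.pi),9))
E
```

```text
[ 0.46257522 -0.36055854  0.18330724] [ 0.69232712 -0.38714658 -0.28848557] 33.1428678489622
[0.0, -0.1, -0.0, -0.0542, 0.0001, -0.0003]
[0.0, -0.1, -0.0, -0.0542, 0.0001, -0.0002]
[0.0, -0.1, -0.0, -0.0542, 0.0, -0.0001]
[0.0, -0.1, -0.0, -0.0542, 0.0, -0.0001]
[0.68555777 0.05807621 0.151     ]
to hover
[8.1, 0.0, 0.0, 0.0, -0.0484, -0.021]
[8.1, 0.0, 0.0, 0.0, -0.0508, -0.014]
[8.1, 0.0, 0.0, -0.0, -0.0523, -0.0067]
[8.1, 0.0, 0.0, -0.0, -0.0527, 0.0008]
[8.1, 0.0, 0.0, 0.0, -0.0521, 0.0082]
[8.1, 0.0, 0.0, 0.0, -0.0504, 0.0154]
[8.1, 0.0, 0.0, -0.0, -0.0477, 0.0224]
[8.1, 0.0, 0.0, 0.0, -0.0441, 0.0288]
[8.1, 0.0, 0.0, 0.0, -0.0396, 0.0348]
```

arm_command([
  [[0,0,0,0,0,0,0],[0,0,0,0,0,0,0],[0,0,0,-0.02,0,0,0],[0,0,0,-0.03,0,0,0]],
])

```text
time_s: 5.98
tool_pos: [0.4607, -0.3598, 0.2307]
ee_rot: [-2.177, 0.087, 2.182]
ft_force: [0.1, 0.9, -3.1]
opening: 0.335
```

```bash
python3 - <<'E'
from h import *
from station import arm
z=snap(arm,"wrist","w5")
s=arm.sense();print(s['tool_pos'],s['ft_force'],s['opening']*88)
E
```

```text
[ 0.46201169 -0.36040175  0.23522115] [ 1.21971694 -0.15466138 -0.30858423] 29.448482604517178
```

View pics/w5.png

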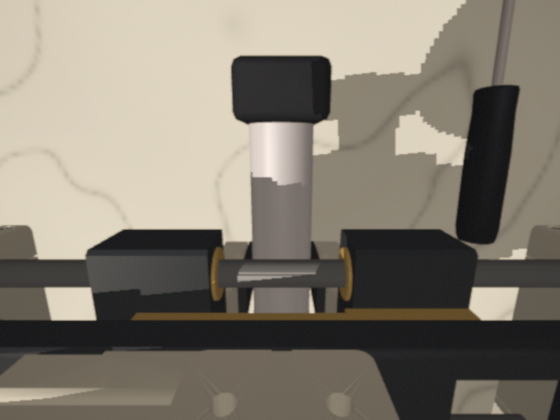

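The lamp is held and centred: the cap is symmetric about column 281. Next I lift it and carry it over the clips.

arm_command([
  [[0,0,0,-0.055,0,0,0],[0,0,0,-0.055,0,0,0],[0,0,0,-0.05,0,0,0],[8.1,0,0,0,-0.048,-0.021,0],[8.1,0,0,0,-0.051,-0.014,0],[8.1,0,0,0,-0.052,-0.007,0],[8.1,0,0,0,-0.053,0.001,0],[8.1,0,0,0,-0.052,0.008,0],[8.1,0,0,0,-0.05,0.015,0],[8.1,0,0,0,-0.048,0.022,0],[8,0,0,0,-0.044,0.029,0],[0,0,0,0,0,0,0]],
])

```text
time_s: 7.52
tool_pos: [0.6698, 0.0199, 0.3926]
ee_rot: [-1.432, 1.042, 1.446]
ft_force: [-0.7, -0.7, -3.5]
opening: 0.333
```

```bash
python3 - <<'E'
from h import *
from station import arm
s=arm.sense();print(s['tool_pos'],s['ft_force'],s['opening']*88,s['qpos'].round(2))
rr=R.from_rotvec(s['ee_rot']).as_matrix()
S=T(.6270,.0450,.2197);seat=ap(S,[.06,0,.151])[0]
show(plan(s['tool_pos'],rr,np.array([seat[0],seat[1],.38]),down(.2197-np.pi),2))
E
```

```text
[0.66981074 0.01992871 0.39258054] [-0.72332176 -0.67739539 -3.51342519] 29.315546285917748 [ 0.32  0.36 -0.01 -0.01 -1.2   0.  ]
[2.8, 0.2, -0.1, 0.0063, -0.0135, 0.0156]
[2.8, 0.2, -0.1, 0.0063, -0.0127, 0.0163]
```

arm_command([
  [[2.8,0.2,-0.1,0.006,-0.0135,0.0155,0],[2.8,0.2,-0.1,0.006,-0.0125,0.0165,0],[0,0,0,0,0,0,0],[0,0,0,0,0,0,0]],
])

```text
time_s: 8.02
tool_pos: [0.6844, 0.0585, 0.3763]
ee_rot: [-1.366, 1.104, 1.374]
ft_force: [0.4, -0.6, -2.9]
opening: 0.334
```

```bash
python3 - <<'E'
from h import *
from station import arm
zw=snap(arm,"wrist","w6");zt=snap(arm,"top","t6");zs=snap(arm,"side","s6")
s=arm.sense();print(s['tool_pos'],s['ft_force'],s['opening']*88,s['qpos'].round(2))
rr=R.from_rotvec(s['ee_rot']).as_matrix()
S=T(.6270,.0450,.2197);seat=ap(S,[.06,0,.151])[0]
show(plan(s['tool_pos'],rr,np.array([seat[0],seat[1],.36]),down(.2197-np.pi),1))
im=cv2.cvtColor(zs['p'],cv2.COLOR_RGB2BGR)[110:260,230:370];im=cv2.resize(im,None,fx=4,fy=4,interpolation=cv2.INTER_CUBIC)
cv2.imwrite("pics/s6a.png",im)
E
```

```text
[0.68449751 0.05829483 0.3768682 ] [-0.27409748  0.09880788 -3.51883699] 29.355941199680473 [ 0.37  0.4   0.01 -0.   -1.19 -0.15]
[-0.1, -0.0, -0.4, 0.0169, -0.0011, -0.0004]
```

View pics/s6a.png

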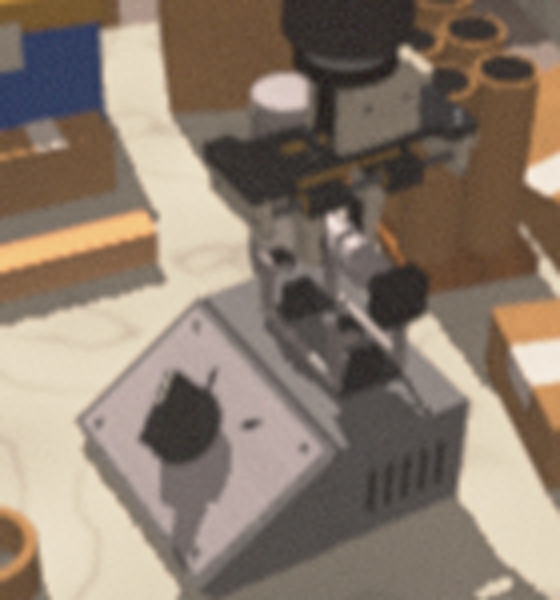

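View pics/w6.png

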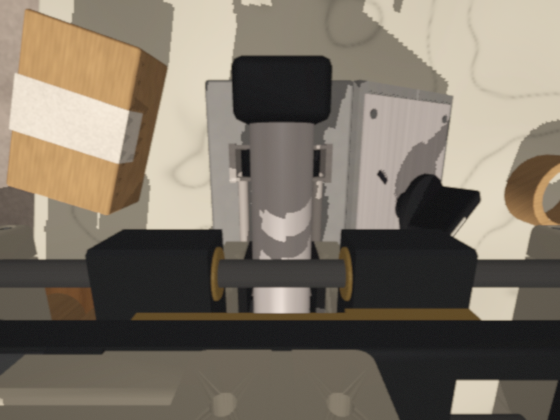

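The wrist picture shows the rollers symmetric about the tube (232-250 on the left, 313-331 on the right, tube centre at 282). I push down now.

arm_command([
  [[0,0,-0.4,0.016,-0.0005,0,0],[0,0,0,0.012,0,0,0],[0,0,0,0.01,0,0,0],[0,0,0,0.01,0,0,0]],
])

```text
time_s: 8.68
tool_pos: [0.6846, 0.0569, 0.3317]
ee_rot: [-1.37, 1.094, 1.365]
ft_force: [-2.3, 0.8, -1.9]
opening: 0.332
```

```bash
python3 - <<'E'
from h import *
from station import arm
s=arm.sense();print(s['tool_pos'],s['ft_force'],s['opening']*88,s['joint_vel'].round(2))
E
```

```text
[0.68462641 0.05693389 0.33171935] [-2.25225692  0.80956442 -1.90586484] 29.18305614622827 [-0.    0.06 -0.11 -0.01  0.15  0.  ]
```

arm_command([
  [[0,0,0,0.01,0,0,0],[0,0,0,0.01,0,0,0],[0,0,0,0.01,0,0,0]],
])

```text
time_s: 9.05
tool_pos: [0.6837, 0.056, 0.3096]
ee_rot: [-1.376, 1.095, 1.365]
ft_force: [-23.7, -1.9, 48.4]
opening: 0.335
```

```bash
python3 - <<'E'
from h import *
from station import arm
s=arm.sense();print(s['tool_pos'],s['ft_force'],s['opening']*88,s['joint_vel'].round(2))
E
```

```text
[0.68366932 0.05596157 0.30960083] [-23.67299245  -1.91422633  48.36020107] 29.494292226171936 [-0.    0.03 -0.07  0.03  0.11  0.  ]
```

arm_command([
  [[0,0,0,0,0,0,0],[0,0,0,-0.001,0,0,0]],
])

```text
time_s: 9.3
tool_pos: [0.6829, 0.0556, 0.3101]
ee_rot: [-1.375, 1.096, 1.365]
ft_force: [2.0, 0.2, -12.3]
opening: 0.332
```

```bash
python3 - <<'E'
from h import *
from station import arm
zw=snap(arm,"wrist","w7");zs=snap(arm,"side","s7")
s=arm.sense();print(s['tool_pos'],s['ft_force'],s['opening']*88)
im=cv2.cvtColor(zs['p'],cv2.COLOR_RGB2BGR)[140:240,250:370];im=cv2.resize(im,None,fx=5,fy=5,interpolation=cv2.INTER_CUBIC)
cv2.imwrite("pics/s7a.png",im)
E
```

```text
[0.68316042 0.05569703 0.30980885] [  1.02196648   0.06782104 -10.25746586] 29.87930362275553
```

View pics/s7a.png

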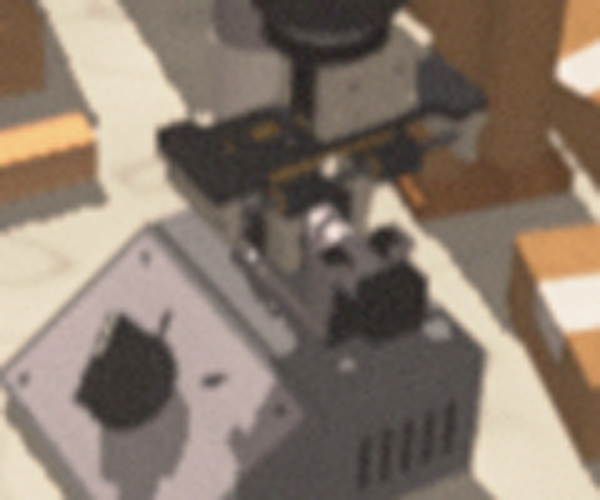

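View pics/w7.png

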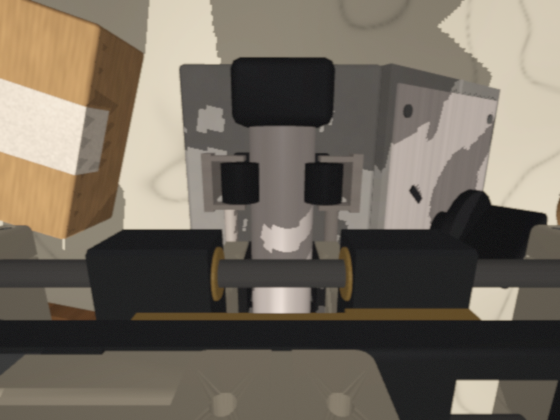

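The rollers now close over the tube and the pose is at the rest height, so the lamp has snapped in. I release it and go up.

arm_command([
  [[0,0,0,0,0,0,0.55],[0,0,0,0,0,0,0.55],[0,0,0,0,0,0,0.55],[0,0,0,-0.02,0,0,0.55],[0,0,0,-0.04,0,0,0.55],[0,0,0,-0.04,0,0,0.55],[0,0,0,0,0,0,0.55]],
])

```text
time_s: 10.28
tool_pos: [0.6848, 0.056, 0.4167]
ee_rot: [-1.381, 1.091, 1.359]
ft_force: [-0.7, -0.7, -0.7]
opening: 0.553
```

```bash
python3 - <<'E'
from h import *
from station import arm
zw=snap(arm,"wrist","w8");zs=snap(arm,"side","s8")
s=arm.sense();print(s['tool_pos'],s['ft_force'],s['opening']*88,s['qpos'].round(2))
im=cv2.cvtColor(zs['p'],cv2.COLOR_RGB2BGR)[140:240,250:370];im=cv2.resize(im,None,fx=5,fy=5,interpolation=cv2.INTER_CUBIC)
cv2.imwrite("pics/s8a.png",im)
z=zw;W=cloud(z);
S=T(.6270,.0450,.2197);k=proj(z,ap(S,[.06,-.05,.166]))[0];print(k)
# lamp visible end: heights of tube/cap top in wrist depth
L=(W-S[:3,3])@S[:3,:3]
for lo,hi in((-.098,-.077),(-.072,-.06),(-.038,-.02)):
    m=(abs(L[...,0]-.06)<.006)&(L[...,1]>lo)&(L[...,1]<hi)&(L[...,2]>.13)&(L[...,2]<.2);print(lo,m.sum(),np.median(L[m][:,2]) if m.sum() else None)
E
```

```text
[0.68400012 0.05605376 0.41278789] [-0.25712114 -0.19347604 -0.5967741 ] 48.47962516787383 [ 0.37  0.37  0.05  0.01 -1.24 -0.15]
[286.32022977 163.98608721]
-0.098 497 0.1717002235631971
-0.072 256 0.16619478793014092
-0.038 339 0.16633620623045814
```

View pics/s8a.png

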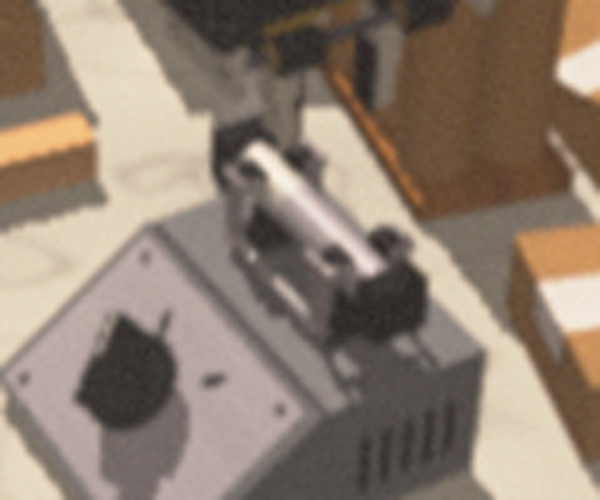

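View pics/w8.png

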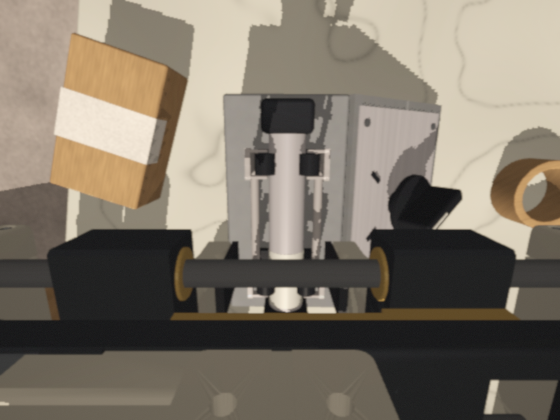

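The tube top reads 0.166 m and the cap top 0.171 m, which matches the home seat (0.151+0.015 and 0.151+0.020). Next is the knob.

```bash
cat >> h.py <<'E'
SQ=(.6270,.0450,.2197)
def knobpose(phi,out,S=None,sgn=-1):
    S=T(*SQ) if S is None else S
    d=bardir(phi);e=np.cross(nn,d)
    x=-nn;y=sgn*e;z=np.cross(x,y)
    Rm=S[:3,:3]@np.stack([x,y,z],1)
    return ap(S,pan+nn*(.048+.159+out))[0],Rm
E
python3 - <<'E'
from h import *
from station import arm
s=arm.sense();r=R.from_rotvec(s['ee_rot']).as_matrix()
p,Rm=knobpose(.1,.05);print(p, knobpose(.1,0)[0])
h=np.degrees(np.arctan2(r[1,1],r[0,1]));hk=np.degrees(.2197)+90+33+180
print(h,hk)
# leg1
mid=np.array([.44,.0,.42])
dn=R.from_matrix(r);n=12;dh=((hk-h)%360);print(dh)
pos=s['tool_pos']
for i in range(n):
    Ri=down(np.radians(h+dh*i/n));print([round(-dh/n,1)],(Ri.T@(mid-pos)/n).round(4).tolist())
print('leg2');show(plan(mid,down(np.radians(hk)),p,Rm,5))
E
```

```text
[ 0.42213647 -0.00074694  0.2727591 ] [0.45012593 0.00550324 0.2318015 ]
-167.2736042698102 315.5878827590242
122.8614870288344
[np.float64(-10.2)] [-0.0006, 0.0209, -0.0001]
[np.float64(-10.2)] [-0.0006, 0.0205, 0.0036]
[np.float64(-10.2)] [-0.0006, 0.0196, 0.0072]
[np.float64(-10.2)] [-0.0006, 0.018, 0.0106]
[np.float64(-10.2)] [-0.0006, 0.0158, 0.0136]
[np.float64(-10.2)] [-0.0006, 0.0131, 0.0162]
[np.float64(-10.2)] [-0.0006, 0.01, 0.0183]
[np.float64(-10.2)] [-0.0006, 0.0066, 0.0198]
[np.float64(-10.2)] [-0.0006, 0.003, 0.0206]
[np.float64(-10.2)] [-0.0006, -0.0007, 0.0209]
[np.float64(-10.2)] [-0.0006, -0.0044, 0.0204]
[np.float64(-10.2)] [-0.0006, -0.008, 0.0193]
leg2
[0.0, 5.9, 3.8, 0.0294, -0.0024, 0.0026]
[0.0, 5.9, 3.8, 0.0288, -0.0044, 0.0056]
[0.0, 5.9, 3.8, 0.0277, -0.0063, 0.0085]
[0.0, 5.9, 3.8, 0.0262, -0.0081, 0.0113]
[0.0, 5.9, 3.8, 0.0243, -0.0097, 0.0139]
```

arm_command([
  [[-10.2,0,0,-0.0005,0.021,0,0.55],[-10.2,0,0,-0.0005,0.0205,0.0035,0.55],[-10.2,0,0,-0.0005,0.0195,0.007,0.55],[-10.2,0,0,-0.0005,0.018,0.0105,0.55],[-10.2,0,0,-0.0005,0.016,0.0135,0.55],[-10.2,0,0,-0.0005,0.013,0.016,0.55],[-10.2,0,0,-0.0005,0.01,0.018,0.55],[-10.2,0,0,-0.0005,0.0065,0.02,0.55],[-10.2,0,0,-0.0005,0.003,0.0205,0.55],[-10.2,0,0,-0.0005,-0.0005,0.021,0.55],[-10.2,0,0,-0.0005,-0.0045,0.0205,0.55],[-10.2,0,0,-0.0005,-0.008,0.0195,0.55]],
])

```text
time_s: 11.88
tool_pos: [0.4321, -0.0097, 0.4053]
ee_rot: [1.695, 0.777, -1.728]
ft_force: [0.3, 0.1, 0.5]
opening: 0.551
```

```bash
python3 - <<'E'
from h import *
from station import arm
s=arm.sense();r=R.from_rotvec(s['ee_rot']).as_matrix();print(s['tool_pos'],s['qpos'].round(2))
p,Rm=knobpose(.1,.06);show(plan(s['tool_pos'],r,p,Rm,6))
E
```

```text
[ 0.43206796 -0.00966717  0.40531744] [ 0.44 -0.05 -0.49  0.   -1.15  1.99]
[0.6, 5.0, 3.3, 0.0207, -0.0027, 0.0004]
[0.6, 5.0, 3.3, 0.0204, -0.0039, 0.0022]
[0.6, 5.0, 3.3, 0.0199, -0.0051, 0.004]
[0.6, 5.0, 3.3, 0.0192, -0.0062, 0.0057]
[0.6, 5.0, 3.3, 0.0182, -0.0072, 0.0074]
[0.6, 5.0, 3.3, 0.017, -0.0081, 0.009]
```

arm_command([
  [[0.6,5,3.3,0.02,-0.0025,0.0005,0.6],[0.6,5,3.3,0.02,-0.004,0.002,0.6],[0.6,5,3.3,0.02,-0.005,0.004,0.6],[0.6,5,3.3,0.019,-0.006,0.0055,0.6],[0.6,5,3.3,0.018,-0.007,0.0075,0.6],[0.6,5,3.3,0.012,-0.008,0.009,0.6],[0,0,0,0,0,0,0.6]],
])

```text
time_s: 12.75
tool_pos: [0.4342, -0.0266, 0.3085]
ee_rot: [2.223, 0.671, -1.107]
ft_force: [-0.2, 0.8, -1.0]
opening: 0.602
```

```bash
python3 - <<'E'
from h import *
from station import arm
z=snap(arm,"wrist","w9")
s=arm.sense();r=R.from_rotvec(s['ee_rot']).as_matrix();print(s['tool_pos'],s['qpos'].round(2),s['ft_force'])
p,Rm=knobpose(.1,.05);show(plan(s['tool_pos'],r,p,Rm,1))
over(z,T(*SQ),.1,(160,60,400,240),3.3,"o9")
E
```

```text
[ 0.43459468 -0.02593419  0.30909114] [ 0.37 -0.1  -1.01  0.4  -0.06  1.62] [ 0.91525084 -0.13137283  0.74544134]
[-0.3, -1.2, 3.4, 0.028, -0.0356, 0.008]
```

View pics/w9.png

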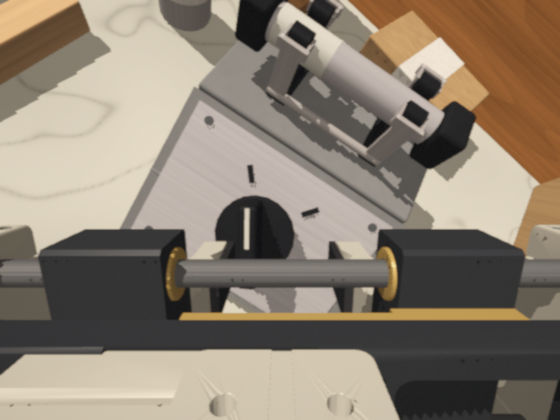

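View pics/o9.png

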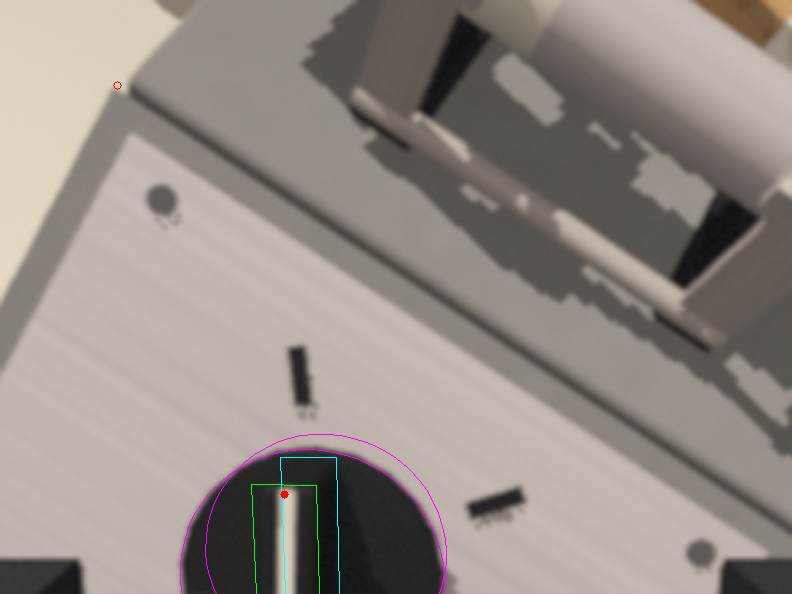

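The knob overlay agrees: the bar and disc match, with the white line at column ~247 upright in the picture. But joints 3 and 5 are near their limits here, so I fit the arm's kinematics and check reach before going on.

```bash
cat > kin.py <<'E'
from h import *
Rx=lambda a:R.from_euler('x',a).as_matrix();Ry=lambda a:R.from_euler('y',a).as_matrix();Rz=lambda a:R.from_euler('z',a).as_matrix()
def fk(q,g,s4=1,s6=1):
    a1,h1,L1,e,L2,d,L3=g
    M=Rz(q[0]);p=M@np.array([a1,0,h1]);
    M=M@Ry(q[1]);p=p+M@np.array([0,0,L1])
    M=M@Ry(-q[2]);p=p+M@np.array([L2,d,e])
    M=M@Rx(s4*q[3]);M=M@Ry(-q[4]);p=p+M@np.array([L3,0,0])
    M=M@Rx(s6*q[5])
    return p,M
E
python3 - <<'E'
from kin import *
from scipy.optimize import least_squares
from station import arm
s=arm.sense()
D=[([1.41212,.359388,.01105,-.000355,-1.2241,-.28808],[.29155,.60857,.40372]),
([.37,.15,-.245+0,.007,-1.179,1.86],None),
([-.37,.15,-.245,.007,-1.179,1.86],[.41297,-.36729,.4164]),
([.368,.15,-.052,.005,-1.373,1.433],[.57633,.01546,.50173]),
([.32,.36,-.01,-.01,-1.2,0],[.6698,.01993,.39258]),
([.37,.4,.01,0,-1.19,-.15],[.6845,.0583,.37687]),
([.37,.37,.05,.01,-1.24,-.15],[.684,.05605,.41279]),
([.44,-.05,-.49,0,-1.15,1.99],[.43207,-.00967,.40532]),
(list(s['qpos']),list(s['tool_pos']))]
D=[d for d in D if d[1]]
r0=R.from_rotvec(s['ee_rot']).as_matrix()
for s4 in(1,-1):
  for s6 in (1,-1):
    f=lambda g:np.concatenate([fk(q,g,s4,s6)[0]-p for q,p in D])
    r=least_squares(f,[0,.4,.4,.02,.4,-.19,.1])
    R1=fk(s['qpos'],r.x,s4,s6)[1]
    print(s4,s6,r.x.round(4),(np.abs(r.fun).max()).round(4)); print((r0.T@R1).round(3).tolist())
print(s['qpos'])
E
```

```text
1 1 [ 0.0414  0.3298  0.5934 -0.0288  0.4318 -0.1927  0.3064] 0.0064
[[0.999, 0.019, 0.04], [-0.04, 0.779, 0.626], [-0.019, -0.627, 0.779]]
1 -1 [ 0.0414  0.3298  0.5934 -0.0288  0.4318 -0.1927  0.3064] 0.0064
[[0.999, -0.015, -0.041], [-0.04, -0.716, -0.697], [-0.019, 0.698, -0.716]]
-1 1 [ 0.0462  0.3136  0.5933 -0.0237  0.4249 -0.1902  0.2971] 0.0146
[[1.0, -0.0, -0.0], [-0.0, 0.094, 0.996], [-0.0, -0.996, 0.094]]
-1 -1 [ 0.0462  0.3136  0.5933 -0.0237  0.4249 -0.1902  0.2971] 0.0146
[[1.0, -0.0, 0.0], [-0.0, -0.0, -1.0], [-0.0, 1.0, -0.0]]
[ 0.36931754 -0.09512755 -1.0148218   0.39983577 -0.05647792  1.61806246]
```

```bash
cat > kin.py <<'E'
from h import *
from scipy.optimize import least_squares
Rx=lambda a:R.from_euler('x',a).as_matrix();Ry=lambda a:R.from_euler('y',a).as_matrix();Rz=lambda a:R.from_euler('z',a).as_matrix()
def fk(q,g):
    a1,h1,L1,e,L2,d,L3,d2,e2=g
    M=Rz(q[0]);p=M@np.array([a1,0,h1]);
    M=M@Ry(q[1]);p=p+M@np.array([0,0,L1])
    M=M@Ry(-q[2]);p=p+M@np.array([L2,d,e])
    M=M@Rx(-q[3])@Ry(-q[4]);p=p+M@np.array([L3,d2,e2])
    M=M@Rx(-q[5]+np.pi/2)
    return p,M
E
python3 - <<'E'
from kin import *
from station import arm
s=arm.sense()
D=[([1.41212,.359388,.01105,-.000355,-1.2241,-.28808],[.29155,.60857,.40372],.2),
([-.37,.15,-.245,.007,-1.179,1.86],[.41297,-.36729,.4164],1),
([.368,.15,-.052,.005,-1.373,1.433],[.57633,.01546,.50173],1),
([.32,.36,-.01,-.01,-1.2,0],[.6698,.01993,.39258],3),
([.37,.4,.01,0,-1.19,-.15],[.6845,.0583,.37687],3),
([.37,.37,.05,.01,-1.24,-.15],[.684,.05605,.41279],3),
([.44,-.05,-.49,0,-1.15,1.99],[.43207,-.00967,.40532],3),
(list(s['qpos']),list(s['tool_pos']),.2)]
r0=R.from_rotvec(s['ee_rot']).as_matrix()
f=lambda g:np.concatenate([(fk(q,g)[0]-p)/w for q,p,w in D]+[(g-[.05,.35,.6,0,.45,-.1,.1,-.1,0])*.005])
r=least_squares(f,[.05,.35,.6,0,.45,-.1,.1,-.1,0]);print(r.x.round(4));print((r.fun[:-9].reshape(-1,3)*np.array([d[2] for d in D])[:,None]).round(4))
print((r0.T@fk(s['qpos'],r.x)[1]).round(2))
np.save('g.npy',r.x)
lo=np.array([-3.07,-1.43,-1.02,-3.03,-3.05,-3.03]);hi=np.array([3.07,2.12,1.25,1.67,0,3.03])
def ik(p,Rm,q0):
    def e(q):
        pp,MM=fk(q,r.x);return np.r_[(pp-p)*5,R.from_matrix(Rm.T@MM).as_rotvec()]
    best=None
    rng=np.random.default_rng(0)
    for k in range(12):
        st=np.clip(q0+ (rng.normal(0,.7,6) if k else 0),lo+.01,hi-.01)
        o=least_squares(e,st,bounds=(lo,hi))
        if best is None or o.cost<best.cost: best=o
    return best.x,np.linalg.norm(best.fun[:3]/5),np.degrees(np.linalg.norm(best.fun[3:]))
for sg in(-1,1):
  for phi in(.1,.7,1.35):
    for out in (0,.05):
        p,Rm=knobpose(phi,out,sgn=sg);q,ep,er=ik(p,Rm,s['qpos']);print(sg,phi,out,q.round(2),round(ep*1000),round(er,1))
E
```

```text
[-0.003   0.2084  0.6007  0.0007  0.4622 -0.0184  0.2098 -0.1734  0.0044]
[[ 0.     -0.      0.    ]
 [-0.     -0.0001  0.    ]
 [ 0.0001  0.0001 -0.0004]
 [ 0.001   0.0023  0.0001]
 [ 0.0013  0.0019 -0.0001]
 [ 0.0018  0.0021  0.0028]
 [-0.0013  0.0004 -0.0031]
 [-0.      0.     -0.    ]]
[[ 1.  0.  0.]
 [-0. -1.  0.]
 [-0.  0. -1.]]
-1 0.1 0 [ 0.41  0.11 -0.82 -0.4  -0.   -0.75] 7 6.5
-1 0.1 0.05 [ 0.44 -0.05 -1.02  0.26 -0.03 -1.44] 8 7.0
-1 0.7 0 [ 0.41  0.11 -0.82 -0.4  -0.   -1.35] 7 6.5
-1 0.7 0.05 [ 0.44 -0.05 -1.02  0.26 -0.03 -2.04] 8 7.0
-1 1.35 0 [ 0.41  0.11 -0.82 -0.4  -0.   -2.  ] 7 6.5
-1 1.35 0.05 [ 0.44 -0.05 -1.02  0.26 -0.03 -2.69] 8 7.0
1 0.1 0 [ 0.41  0.11 -0.82 -0.4  -0.    2.39] 7 6.5
1 0.1 0.05 [ 0.44 -0.05 -1.02  0.26 -0.03  1.7 ] 8 7.0
1 0.7 0 [ 0.41  0.11 -0.82 -0.4  -0.    1.79] 7 6.5
1 0.7 0.05 [ 0.44 -0.05 -1.02  0.26 -0.03  1.1 ] 8 7.0
1 1.35 0 [ 0.41  0.11 -0.82 -0.4  -0.    1.14] 7 6.5
1 1.35 0.05 [ 0.44 -0.05 -1.02  0.26 -0.03  0.45] 8 7.0
```

```bash
sed -i 's/-q\[5\]+np.pi\/2/-q[5]-np.pi\/2/' kin.py; cat >> kin.py <<'E'
lo=np.array([-3.07,-1.43,-1.02,-3.03,-3.05,-3.03]);hi=np.array([3.07,2.12,1.25,1.67,0,3.03])
def iks(p,Rm,g,n=60,m=.03,seed=0,q0=None):
    def e(q):
        pp,MM=fk(q,g);return np.r_[(pp-p)*5,R.from_matrix(Rm.T@MM).as_rotvec()]
    rng=np.random.default_rng(seed);S=[]
    for k in range(n):
        st=rng.uniform([-1.,-.8,-1,-3,-3,-3],[1.5,1.2,1.2,1.6,-.05,3]) if (q0 is None) else np.clip(q0,lo+m,hi-m)
        o=least_squares(e,st,bounds=(lo+m,hi-m),max_nfev=60)
        S.append((o.cost,np.linalg.norm(o.fun[:3]/5)*1000,np.degrees(np.linalg.norm(o.fun[3:])),o.x))
    S.sort(key=lambda t:t[0]);return S
E
python3 - <<'E'
from kin import *
g=np.load('g.npy')
for sg in(-1,1):
  for phi,out in((.1,0),(.1,.05),(1.35,0)):
    p,Rm=knobpose(phi,out,sgn=sg)
    U=[]
    for c,ep,er,q in iks(p,Rm,g,40):
        if c<.005 and not any(np.abs(q-u).max()<.1 for u in U): U.append(q);print(sg,phi,out,q.round(2),round(ep,1),round(er,1))
E
cat >> h.py <<'E'
def kp(phi,out,tau,sgn=-1,lift=0.0,S=None):
    """tool pose gripping bar: tool leant by tau (rad) along the bar towards the white line; out: knob travel/outward from knob_grip, lift: extra"""
    S=T(*SQ) if S is None else S
    d=bardir(phi);e=np.cross(nn,d)
    x=-(nn*np.cos(tau)+d*np.sin(tau));y=sgn*e;z=np.cross(x,y)
    Rm=S[:3,:3]@np.stack([x,y,z],1)
    return ap(S,pan+nn*(.048+lift+out)-x*.159)[0],Rm
E
python3 - <<'E'
from kin import *
g=np.load('g.npy')
for tau in (10,15,20,25):
 for sg in(-1,):
  for phi,out in((.1,0),(.1,.06),(.7,-.014),(1.4,-.014),(1.4,.05)):
    p,Rm=kp(phi,out,np.radians(tau),sgn=sg)
    U=[]
    for c,ep,er,q in iks(p,Rm,g,25):
        if c<1e-6 and not any(np.abs(q-u).max()<.1 for u in U): U.append(q);print(tau,sg,phi,out,q.round(2),round(ep,1),round(er,1))
E
```

```text
10 -1 1.4 -0.014 [ 0.36  0.16 -0.74 -0.26 -0.19  0.98] 0.0 0.0
10 -1 1.4 0.05 [ 0.39 -0.01 -0.8  -0.12 -0.29  0.81] 0.0 0.0
15 -1 0.7 -0.014 [ 0.44  0.16 -0.87  0.32 -0.21  1.03] 0.0 0.0
15 -1 1.4 -0.014 [ 0.28  0.18 -0.61 -0.41 -0.38  1.19] 0.0 0.0
15 -1 1.4 0.05 [ 0.3   0.03 -0.66 -0.31 -0.47  1.06] 0.0 0.0
20 -1 0.1 0.06 [ 0.57 -0.   -0.95  0.65 -0.48  1.18] 0.0 0.0
20 -1 0.7 -0.014 [ 0.44  0.19 -0.73  0.12 -0.4   1.22] 0.0 0.0
20 -1 1.4 -0.014 [ 0.22  0.21 -0.52 -0.46 -0.53  1.29] 0.0 0.0
20 -1 1.4 0.05 [ 0.23  0.08 -0.56 -0.39 -0.62  1.19] 0.0 0.0
25 -1 0.1 0 [ 0.53  0.17 -0.91  0.73 -0.45  1.11] 0.0 0.0
25 -1 0.1 0.06 [ 0.61  0.04 -0.88  0.56 -0.6   1.23] 0.0 0.0
25 -1 0.7 -0.014 [ 0.42  0.22 -0.63  0.05 -0.55  1.3 ] 0.0 0.0
25 -1 1.4 -0.014 [ 0.17  0.25 -0.45 -0.49 -0.67  1.34] 0.0 0.0
25 -1 1.4 0.05 [ 0.17  0.12 -0.48 -0.44 -0.76  1.27] 0.0 0.0
```

```bash
python3 - <<'E'
from kin import *
from station import arm
g=np.load('g.npy')
s=arm.sense();r=R.from_rotvec(s['ee_rot']).as_matrix();p0=s['tool_pos'];print(p0)
S=T(*SQ)
tip=(p0+r[:,0]*.178-S[:3,3])@S[:3,:3]-pan;print("tip out",tip@nn,"up",tip@up,"y",tip[1])
p,Rm=kp(.1,.06,np.radians(25))
tip=(p+Rm[:,0]*.178-S[:3,3])@S[:3,:3]-pan;print("tip out",tip@nn,"up",tip@up,"y",tip[1])
print(p,p0);show(plan(p0,r,p,Rm,5))
for i in range(6):
    rr=(R.from_matrix(r)*R.from_rotvec(R.from_matrix(r.T@Rm).as_rotvec()*i/5)).as_matrix()
    c,ep,er,q=iks(p0+(p-p0)*i/5,rr,g,1,q0=s['qpos'])[0];print(q.round(2),round(ep,1),round(er,1))
E
```

```text
[ 0.43459468 -0.02593419  0.30909114]
tip out 0.10529994227400115 up 0.023762909530090748 y -0.016206977294165124
tip out 0.0907801520463036 up -0.0067365692041623775 y -0.00436983658837616
[0.46197737 0.045619   0.30108272] [ 0.43459468 -0.02593419  0.30909114]
[0.1, -5.2, 0.7, 0.0069, -0.0071, -0.0118]
[0.1, -5.2, 0.7, 0.0057, -0.0072, -0.0124]
[0.1, -5.2, 0.7, 0.0044, -0.0073, -0.0128]
[0.1, -5.2, 0.7, 0.0031, -0.0074, -0.0132]
[0.1, -5.2, 0.7, 0.0018, -0.0074, -0.0134]
[ 0.38 -0.1  -0.99  0.32 -0.08  1.69] 0.3 0.3
[ 0.41 -0.08 -0.99  0.46 -0.17  1.52] 1.7 1.2
[ 0.45 -0.06 -0.99  0.59 -0.26  1.36] 1.4 0.9
[ 0.49 -0.03 -0.98  0.66 -0.35  1.25] 0.0 0.0
[ 0.56 -0.   -0.93  0.61 -0.48  1.24] 0.0 0.0
[ 0.61  0.04 -0.88  0.56 -0.6   1.23] 0.0 0.0
```

arm_command([
  [[0.1,-5.2,0.7,0.007,-0.007,-0.012,0.6],[0.1,-5.2,0.7,0.0055,-0.007,-0.0125,0.6],[0.1,-5.2,0.7,0.0045,-0.0075,-0.013,0.6],[0.1,-5.2,0.7,0.003,-0.0075,-0.013,0.6],[0.1,-5.2,0.7,0.002,-0.0075,-0.0135,0.6],[0,0,0,0,0,0,0.6],[0,0,0,0,0,0,0.6]],
])

```text
time_s: 13.68
tool_pos: [0.4633, 0.0465, 0.3034]
ee_rot: [1.86, 0.395, -1.531]
ft_force: [-0.0, -0.0, 0.1]
opening: 0.601
```

```bash
python3 - <<'E'
from kin import *
from station import arm
z=snap(arm,"wrist","w10")
s=arm.sense();r=R.from_rotvec(s['ee_rot']).as_matrix();p0=s['tool_pos'];print(p0,s['qpos'].round(2))
p,Rm=kp(.1,.06,np.radians(25));show(plan(p0,r,p,Rm,1))
over(z,T(*SQ),.1,(200,130,360,250),5,"o10")
E
```

```text
[0.46332906 0.04635891 0.30358112] [ 0.6   0.04 -0.88  0.55 -0.61  1.25]
[0.2, 1.1, 0.0, 0.0022, -0.0011, 0.0017]
```

View pics/o10.png

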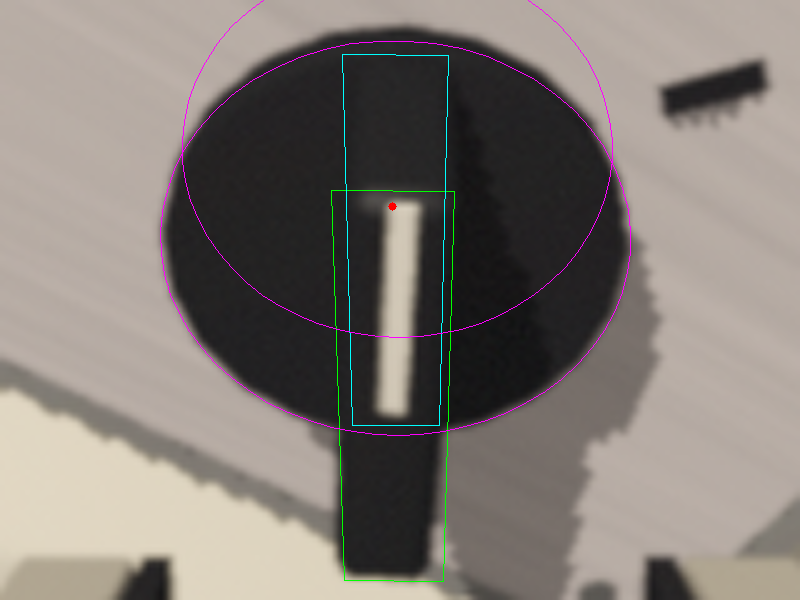

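View pics/w10.png

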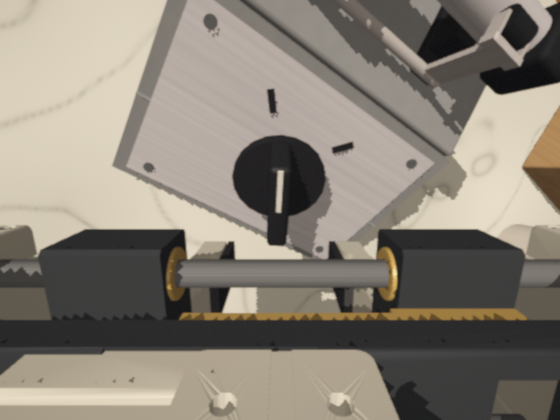

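```bash
python3 - <<'E'
from kin import *
from station import arm
s=arm.sense();r=R.from_rotvec(s['ee_rot']).as_matrix();p0=s['tool_pos']
p,Rm=kp(.145,0,np.radians(25),lift=.003);show(plan(p0,r,p,Rm,4))
E
```

```text
[0.6, 0.3, -0.3, 0.0133, 0.0005, -0.0058]
[0.6, 0.3, -0.3, 0.0134, 0.0005, -0.0058]
[0.6, 0.3, -0.3, 0.0134, 0.0005, -0.0057]
[0.6, 0.3, -0.3, 0.0134, 0.0005, -0.0057]
```

arm_command([
  [[0.6,0.3,-0.3,0.013,0.0005,-0.006,0.5],[0.6,0.3,-0.3,0.013,0.0005,-0.006,0.5],[0.6,0.3,-0.3,0.013,0.0005,-0.0055,0.5],[0.6,0.3,-0.3,0.011,0.0005,-0.0055,0.5],[0,0,0,0,0,0,0.5],[0,0,0,0,0,0,0.5]],
])

```text
time_s: 14.48
tool_pos: [0.4926, 0.0471, 0.2588]
ee_rot: [1.921, 0.395, -1.545]
ft_force: [-0.4, 1.0, 0.0]
opening: 0.505
```

```bash
python3 - <<'E'
from kin import *
from station import arm
z=snap(arm,"wrist","w11")
s=arm.sense();r=R.from_rotvec(s['ee_rot']).as_matrix();p0=s['tool_pos'];print(p0,s['qpos'].round(2),s['ft_force'])
p,Rm=kp(.145,0,np.radians(25),lift=.003);show(plan(p0,r,p,Rm,1))
E
```

```text
[0.49262655 0.04715548 0.25881136] [ 0.52  0.15 -0.91  0.67 -0.44  1.13] [ 0.05693268  0.12031701 -0.36305452]
[-0.1, -0.4, 0.2, 0.0036, -0.0017, -0.0041]
```

View pics/w11.png

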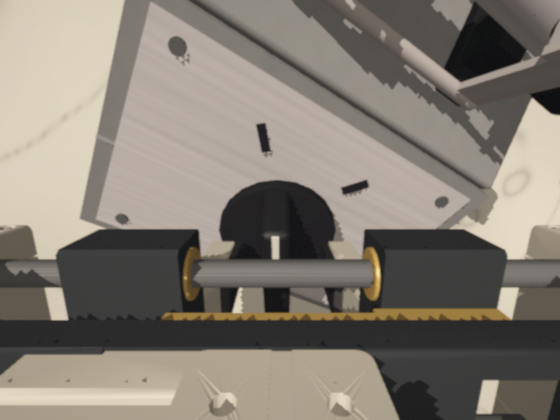

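The bar stands at column ~277, between the fingers. I make the last correction and then close.

arm_command([
  [[0,-0.4,0.2,0.004,-0.0015,-0.004,0.5],[0,0,0,0,0,0,0],[0,0,0,0,0,0,0],[0,0,0,0,0,0,0],[0,0,0,0,0,0,0],[0,0,0,0,0,0,0]],
])

```text
time_s: 15.28
tool_pos: [0.4953, 0.0514, 0.2553]
ee_rot: [1.915, 0.392, -1.546]
ft_force: [-1.4, -0.2, 2.8]
opening: 0.154
```

```bash
python3 - <<'E'
from kin import *
from station import arm
s=arm.sense();r=R.from_rotvec(s['ee_rot']).as_matrix();p0=s['tool_pos'];print(p0,s['qpos'].round(2),s['ft_force'],s['opening']*88)
for ph in(.1,.145,.2):
    p,Rm=kp(ph,0,np.radians(25),lift=.003);show(plan(p0,r,p,Rm,1))
S=T(*SQ)
gp=(p0+r[:,0]*.159-S[:3,3])@S[:3,:3]-pan;print("grip pt out",gp@nn,"up",gp@up,"y",gp[1])
print('press .016 down -n in tool axes/4:');print((r.T@(-S[:3,:3]@nn)*.004).round(4))
E
```

```text
[0.49527091 0.05144514 0.25528373] [ 0.52  0.16 -0.91  0.69 -0.44  1.11] [-1.40631661 -0.1597551   2.82619902] 13.56476100412507
[-2.4, -0.2, 1.1, 0.0003, -0.0021, 0.0003]
[-0.0, -0.2, 0.1, 0.0002, 0.001, 0.0003]
[2.8, -0.2, -1.3, 0.0003, 0.0047, 0.0003]
grip pt out 0.05090216024716176 up 0.00012505585657433536 y 0.001367884106046464
press .016 down -n in tool axes/4:
[ 0.0036  0.     -0.0017]
```

Gripped (13.6 mm, bar thickness 14), on the axis to within about 1.4 mm. Next I press in.

arm_command([
  [[0,0,0,0.0045,0,-0.002,0],[0,0,0,0.0045,0,-0.002,0],[0,0,0,0.0045,0,-0.002,0],[0,0,0,0.0045,0,-0.002,0]],
])

```text
time_s: 15.78
tool_pos: [0.505, 0.0532, 0.2405]
ee_rot: [1.915, 0.389, -1.543]
ft_force: [-70.3, 17.0, 87.5]
opening: 0.157
```

```bash
cat > rep.py <<'E'
from kin import *
from station import arm
s=arm.sense();r=R.from_rotvec(s['ee_rot']).as_matrix();p0=s['tool_pos'];S=T(*SQ)
gp=(p0+r[:,0]*.159-S[:3,3])@S[:3,:3]-pan
rl=S[:3,:3].T@r;e=-rl[:,1];b=np.arctan2(-e@up,e[1]);
print("t",s['time_s'],"grip out %.4f up %.4f y %.4f"%(gp@nn,gp@up,gp[1]),"phi",round(np.radians(38.7)-b,3),"f_n",round(float(s['ft_force']@(S[:3,:3]@nn)),1),"F",s['ft_force'].round(1),"M",s['wrist_torque'].round(2),s['opening']*88,s['qpos'].round(2))
E
python3 rep.py
```

```text
t 15.775 grip out 0.0331 up 0.0001 y 0.0006 phi 0.144 f_n 108.9 F [-70.3  17.   87.5] M [ 1.79 17.06 -1.97] 13.775588978462794 [ 0.49  0.19 -0.93  0.78 -0.39  1.05]
```

That pushed hard (109 N along the axis), so I ease off a little at once.

arm_command([
  [[0,0,0,-0.002,0,0.001,0]],
])

```text
time_s: 15.9
tool_pos: [0.5031, 0.0532, 0.2427]
ee_rot: [1.916, 0.391, -1.541]
ft_force: [-8.2, 6.5, 4.5]
opening: 0.16
```

```bash
python3 rep.py
```

```text
t 15.9 grip out 0.0359 up -0.0000 y 0.0011 phi 0.143 f_n 7.5 F [-8.2  6.5  4.5] M [2.41 3.48 0.2 ] 14.060011427316766 [ 0.49  0.19 -0.93  0.77 -0.39  1.06]
```

```bash
python3 - <<'E'
from kin import *
g=np.load('g.npy')
for dp in(.1,.12):
    p,Rm=kp(.143,-.014,np.radians(25),lift=.003);p2,R2=kp(.143+dp,-.014,np.radians(25),lift=.003);show(plan(p,Rm,p2,R2,1))
q=np.array([.49,.19,-.93,.77,-.39,1.06])
for ph in np.arange(.143,1.45,.2):
    p,Rm=kp(ph,-.0145,np.radians(25),lift=.003);c,ep,er,q=iks(p,Rm,g,1,q0=q)[0];print(round(ph,2),q.round(2),round(ep,1))
E
```

```text
[5.2, -0.0, -2.4, 0.0001, 0.0067, 0.0003]
[6.2, 0.0, -2.9, 0.0002, 0.008, 0.0004]
0.14 [ 0.52  0.19 -0.89  0.71 -0.43  1.1 ] 0.0
0.34 [ 0.51  0.2  -0.79  0.43 -0.47  1.2 ] 0.0
0.54 [ 0.47  0.21 -0.69  0.2  -0.52  1.27] 0.0
0.74 [ 0.41  0.22 -0.61  0.01 -0.56  1.31] 0.0
0.94 [ 0.34  0.23 -0.55 -0.16 -0.6   1.34] 0.0
1.14 [ 0.27  0.24 -0.49 -0.31 -0.64  1.34] 0.0
1.34 [ 0.19  0.25 -0.46 -0.45 -0.67  1.34] 0.0
```

arm_command([
  [[5.2,0,-2.4,0.0005,0.0067,0.0002,0],[5.2,0,-2.4,0.0005,0.0067,0.0002,0],[5.2,0,-2.4,0.0005,0.0067,0.0002,0]],
])

```text
time_s: 16.27
tool_pos: [0.5134, 0.0361, 0.2465]
ee_rot: [2.136, 0.319, -1.755]
ft_force: [2.8, -12.2, 9.7]
opening: 0.159
```

```bash
python3 rep.py
```

```text
t 16.275 grip out 0.0353 up -0.0001 y 0.0011 phi 0.449 f_n 8.0 F [  2.8 -12.2   9.7] M [-5.08 -1.01 -1.16] 14.01017798959334 [ 0.49  0.21 -0.75  0.32 -0.47  1.22]
```

arm_command([
  [[5.2,0,-2.4,0.0002,0.0067,0.0003,0],[5.2,0,-2.4,0.0002,0.0067,0.0003,0],[5.2,0,-2.4,0.0002,0.0067,0.0003,0],[5.2,0,-2.4,0.0002,0.0067,0.0003,0]],
])

```text
time_s: 16.77
tool_pos: [0.5205, 0.0088, 0.247]
ee_rot: [-2.367, -0.183, 2.0]
ft_force: [-4.2, -2.9, 7.8]
opening: 0.158
```

```bash
python3 rep.py
```

```text
t 16.775 grip out 0.0352 up 0.0001 y -0.0000 phi 0.862 f_n 9.1 F [-4.2 -2.9  7.8] M [-1.19  1.81  0.07] 13.91830140832609 [ 0.37  0.23 -0.57 -0.08 -0.58  1.32]
```

arm_command([
  [[5.2,0,-2.4,0.0002,0.0067,0.0003,0],[5.2,0,-2.4,0.0002,0.0067,0.0003,0],[5.2,0,-2.4,0.0002,0.0067,0.0003,0],[5.2,0,-2.4,0.0002,0.0067,0.0003,0]],
])

```text
time_s: 17.27
tool_pos: [0.5179, -0.0185, 0.2411]
ee_rot: [-2.042, -0.006, 1.776]
ft_force: [-4.9, 0.1, 6.5]
opening: 0.155
```

```bash
python3 rep.py
```

```text
t 17.275 grip out 0.0353 up -0.0001 y -0.0009 phi 1.275 f_n 8.1 F [-4.9  0.1  6.5] M [-0.28  1.99  0.64] 13.673899748566068 [ 0.22  0.24 -0.45 -0.39 -0.67  1.33]
```

arm_command([
  [[2.6,0,-1.2,0.0001,0.0034,0.0001,0],[1.6,0,-0.7,0.0001,0.002,0.0001,0]],
])

```text
time_s: 17.52
tool_pos: [0.5162, -0.0238, 0.2393]
ee_rot: [-1.973, 0.027, 1.728]
ft_force: [-4.3, 3.2, 7.2]
opening: 0.153
```

```bash
python3 rep.py
```

```text
t 17.525 grip out 0.0355 up -0.0002 y -0.0012 phi 1.362 f_n 7.9 F [-4.3  3.2  7.2] M [1.22 1.54 1.01] 13.450168185335674 [ 0.19  0.25 -0.44 -0.45 -0.68  1.32]
```

arm_command([
  [[1.6,0,-0.7,0.0001,0.002,0.0001,0],[1.6,0,-0.7,0.0001,0.002,0.0001,0]],
])

```text
time_s: 17.77
tool_pos: [0.5147, -0.0275, 0.2379]
ee_rot: [-1.925, 0.051, 1.695]
ft_force: [-4.0, 2.9, 7.5]
opening: 0.166
```

```bash
cat >> rep.py <<'E'
n=S[:3,:3]@nn
print("torque about axis", (s['wrist_torque']-np.cross(r[:,0]*.159,s['ft_force']))@n, s['wrist_torque']@n)
E
python3 rep.py
```

```text
t 17.775 grip out 0.0358 up -0.0005 y -0.0014 phi 1.423 f_n 8.1 F [-4.   2.9  7.5] M [0.18 1.45 1.65] 14.632841014826344 [ 0.16  0.25 -0.43 -0.48 -0.69  1.31]
torque about axis 1.3275847949683863 1.0727531244632382
```

The torque about the axis is 1.3 N m and the pads are being wedged slightly, so the end stop is reached. I let the knob out along its axis while still holding it.

arm_command([
  [[0,0,0,-0.0045,0,0.002,0],[0,0,0,-0.0045,0,0.002,0],[0,0,0,-0.0035,0,0.0015,0],[0,0,0,0,0,0,0]],
])

```text
time_s: 18.27
tool_pos: [0.508, -0.029, 0.2486]
ee_rot: [-1.925, 0.05, 1.7]
ft_force: [-0.8, 3.6, 3.4]
opening: 0.165
```

```bash
python3 rep.py
```

```text
t 18.275 grip out 0.0486 up -0.0004 y -0.0015 phi 1.42 f_n 2.8 F [-0.8  3.6  3.4] M [0.28 0.84 1.09] 14.498506540243318 [ 0.16  0.22 -0.43 -0.47 -0.71  1.3 ]
torque about axis 0.9040092396131753 0.6317378156890303
```

arm_command([
  [[0,0,0,0,0,0,0.5],[0,0,0,0,0,0,0.5],[0,0,0,0,0,0,0.5],[0,0,0,-0.014,0,0.0065,0.5],[0,0,0,-0.014,0,0.0065,0.5],[0,0,0,-0.014,0,0.0065,0.5],[0,0,0,-0.014,0,0.0065,0.5],[0,0,0,0,0,0,0.5]],
])

```text
time_s: 19.27
tool_pos: [0.4713, -0.0384, 0.3037]
ee_rot: [-1.927, 0.053, 1.697]
ft_force: [-0.1, 0.5, -1.1]
opening: 0.496
```

```bash
python3 rep.py; python3 - <<'E'
from h import *
from station import arm
z=snap(arm,"wrist","w12")
over(z,T(*SQ),1.35,(190,60,390,250),4,"o12")
E
```

```text
t 19.275 grip out 0.1153 up 0.0004 y -0.0031 phi 1.421 f_n -0.9 F [-0.1  0.5 -1.1] M [-1.06  0.6  -0.02] 43.69098161475256 [ 0.17  0.09 -0.46 -0.42 -0.8   1.22]
torque about axis 0.49646710642145714 0.49979546223172905
```

View pics/o12.png

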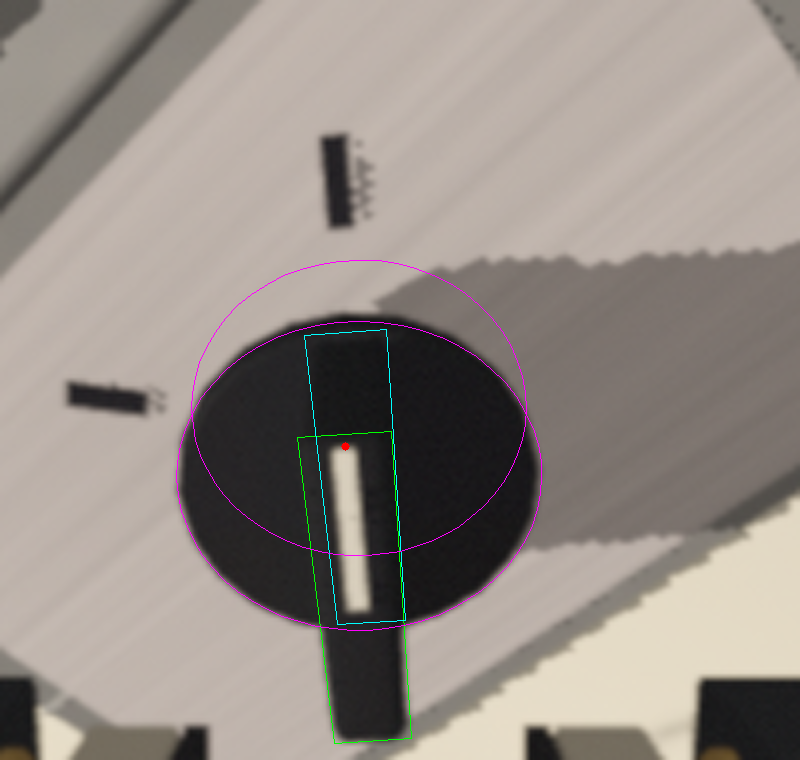

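The overlay at 1.35 rad, knob out, coincides: the white line from (342,445) to (358,610) points at the second mark at (337,180). I back off further and make the last checks.

arm_command([
  [[0,0,0,-0.03,0,0,0.5],[0,0,0,-0.03,0,0,0.5],[0,0,0,-0.03,0,0,0.5],[0,0,0,0,0,0,0.5],[0,0,0,0,0,0,0.5]],
])

```text
time_s: 19.95
tool_pos: [0.4538, -0.0684, 0.3861]
ee_rot: [-1.922, 0.055, 1.702]
ft_force: [0.4, 0.1, -1.3]
opening: 0.497
```

```bash
python3 rep.py; python3 - <<'E'
from h import *
from station import arm
z=snap(arm,"wrist","w13");snap(arm,"top","t13");zs=snap(arm,"side","s13")
over(zs,T(*SQ),1.35,(240,140,370,260),5,"o13")
z0=load("top0");z1=load("t13");d=cv2.absdiff(z0['p'],z1['p']).max(2);cv2.imwrite("pics/diff.png",np.hstack([cv2.cvtColor(z1['p'],cv2.COLOR_RGB2BGR)])//1)
cv2.imwrite("pics/diff2.png",(d>45).astype(np.uint8)*255)
W=cloud(z);S=T(*SQ);L=(W-S[:3,3])@S[:3,:3]
for lo,hi in((-.098,-.077),(-.072,-.06),(-.038,.038),(.06,.072),(.077,.098)):
    m=(abs(L[...,0]-.06)<.006)&(L[...,1]>lo)&(L[...,1]<hi)&(L[...,2]>.13)&(L[...,2]<.2);print(lo,m.sum(),np.median(L[m][:,2]) if m.sum() else None)
E
```

```text
t 19.95 grip out 0.1966 up 0.0276 y -0.0283 phi 1.422 f_n -1.4 F [ 0.4  0.1 -1.3] M [-1.12  0.61 -0.03] 43.775580832778076 [ 0.11 -0.02 -0.38 -0.37 -1.    1.19]
torque about axis 0.5086190795289768 0.5258152450552178
-0.098 0 None
-0.072 0 None
-0.038 1097 0.16641908126251934
0.06 124 0.16674673230165782
0.077 253 0.17156058707878422
```

View pics/o13.png

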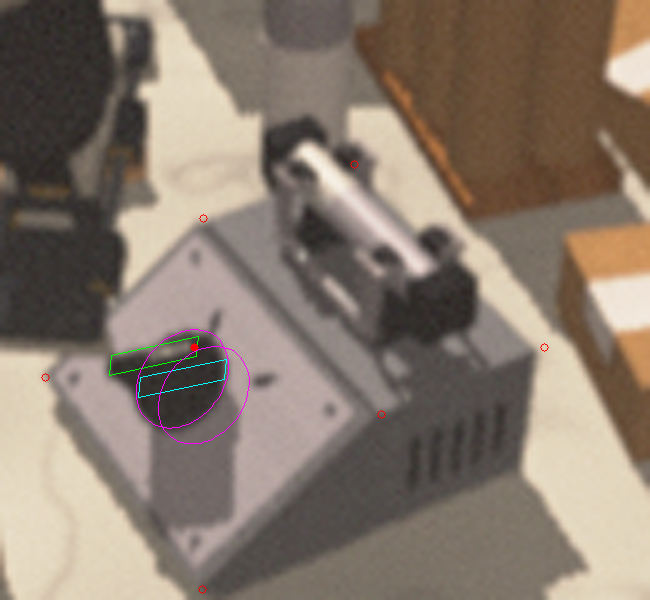

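View pics/t13.png

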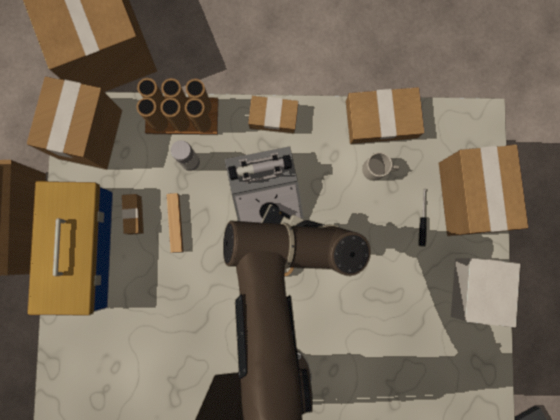

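View pics/w13.png

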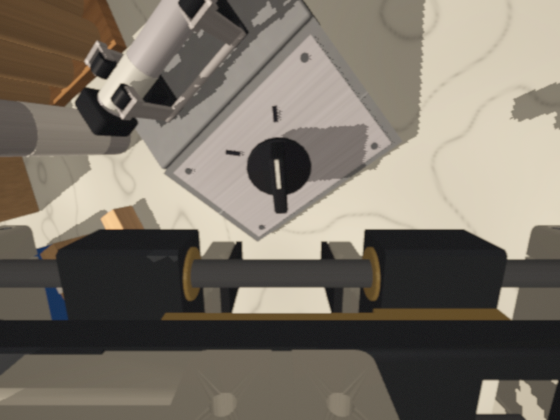

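The lamp lies in both clips, the knob points at the second mark, and the bystanders stand where they were. The tape roll is mostly hidden by the arm in the top picture.

```bash
python3 -c "
from station import arm
print(arm.job_done())"
```

```text
the job is handed in; nothing more can be done
None
```

The lamp is docked in both clips and the knob is turned to its end stop. I handed the job in at about 20 s of the 54 s allowed. No verdict was reported.

**Lamp:** The last wrist depth reading put the tube top at 0.166–0.167 m and the visible cap top at 0.1716 m. Fully home would give 0.166 m and 0.171 m. The rollers sit over the tube in both the wrist and side pictures.

**Knob:** I pushed it in, turned it until the end stop pushed back at about 1.3 N m, let it spring out, and let go. In the last wrist pictures it matches the 1.35 rad, fully-out model, with the white line on the second mark.

**What did not go cleanly:**
- **Reach:** The arm could not line up with the knob's axis because joints 3 and 5 are at their limits there. I gripped the bar with the tool leaning 25° along it.
- **Force on pressing in:** My first push briefly reached 109 N along the knob's axis (about 113 N in all), close to the 120 N wrist limit. I read this only at the ends of moves, so I can't rule out a higher moment in between. I backed off at once, and the turn itself ran at about 8–9 N along the axis.
- **Force on the lamp:** Pressing it onto its rests reached about 54 N at the wrist, through the gripped lamp.
- **Last pose angle:** The tool read 1.42 rad at the end because the bar twisted slightly in the pads; the picture shows the knob itself at 1.35.

**Bystanders:** By eye they are unmoved in the last top picture. The tape roll was almost wholly hidden by the arm there, so I did not confirm it, but no planned move went near it.

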